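Pack the paint blocks away

ROBOT

A 7-joint arm with a two-finger parallel gripper is mounted at the origin on the work surface. World frame = base frame: x ahead of the robot, y to its left, z up, the work surface at z = 0. Lengths are in m, angles in degrees, forces in N, time in s.
With the tool pointing down it reaches from about 0.425 to 0.95 m from the base axis. Payload 4.7 kg.
Tool frame: the origin (TCP) lies midway between the tips of the shut fingers; the grasp point (between the pads) lies 19 mm behind it; z points along the fingers, y is the line along which they close (so a half turn about z gives the same grasp; the last joint's range is limited). The gripper opens to 87 mm and grips with 3 to 60 N. Pads are 19 mm wide; open, the fingers measure 117 mm over their backs; the gripper's body (75 mm by 190 mm) begins 51 mm behind the grasp point.
Start: joints at [-67.947, 26.849, -2.785, 87.806, 1.381, 65.374, -4.715], TCP at [0.271, 0.618, 0.223] pointing down, gripper open.
Joint ranges: [-148.3, 148.3], [-19.14, 114.17], [-79.39, 73.82], [5.75, 140.21], [-59.74, 239.74], [12.07, 113.84], [-152.46, 152.46]. Speed limits (degrees/s): [147.25, 147.25, 180, 180, 180, 180, 180].

INTERFACE

Orientations are given as [roll, pitch, yaw] about the fixed x, y, z axes, in that order (R = Rz(yaw) Ry(pitch) Rx(roll)).
In Python, from station import env gives the robot as it stands.
- The arm moves only by the tool step_arm, never from a script. Its argument "plan" is a list of rows, each a list of 7 numbers: the shift along the tool's x, y, z scaled (see below), then the turn, a rotation vector about the tool's x, y, z scaled (see below), then the opening, from -1 (shut) to 1 (fully open). A call has 1 to 8 rows; each row shifts and turns the commanded pose from where the row before left it, along the tool's axes as they then stand; what a row does not reach is not made up. The controller multiplies each number of a shift by 0.1 m and each number of a turn by 0.15 rad. A row lasts 1/10 s, in which the tool goes at most 50 mm and 8.59 degrees, less where a joint would pass 70% of its speed; a pose out of reach is approached as far as the arm can. A call with a number of a shift or a turn outside -1 to 1 is refused whole. A call with a gripper value outside its range is refused whole. The fingers move at their own pace and stop on an object; "squeeze" is the grip in N (left out, the last holds). Time passes only in rows, so rows that do not move let the fingers close. It gives the time, the measured TCP pose, the force, the opening and the grip force at its end, in the units of the state.
- env.read_state(): the state, without advancing time (a new reading comes with each control period).
- env.grab_frame(name): name is "side" or "top"; returns a dict with "image" (384x512x3 uint8, red, green, blue), "K" (3x3 intrinsics, pixels), "R" (3x3) and "t" (3): a world point X has camera coordinates R X + t. Camera axes: x right, y down, z forward; pixel columns grow to the right and rows downward; lengths in m; the calibration is good to about 2 mm. A picture is of the moment at which its call begins. There is no depth.
- env.hand_in(): hands the job in; it is judged then, once.
The state is a dict: "time_s": time; "q": joint angles; "joint_vel": joint speeds; "effort": joint torques, N m; "eef_pos": TCP position; "tcp_rot": TCP orientation; "force": force on the tool from outside, world axes, zero at the start; "torque": the same for the moment, N m; "opening": finger opening in m; "finger_force": force on a finger pad.
Only numpy, scipy, OpenCV 4.12 (cv2) and the standard library are available. Lean on these libraries where they do the work, as an engineer would, in place of code of your own. Each camera call takes 0.05 s, during which the arm holds its last target. There are 200 camera calls.

TASK

Pack the paint blocks away: slide the lid out of the wooden box and lay it flat on the bench, then tip the blocks out of the blue stoneware pot into the box and stand the empty pot upright on the middle of the round cork mat; set it down, do not drop it. Put the stray blocks lying on the bench into the box as well, then slide the lid back into its grooves until it is fully home. Leave everything else on the bench where it is.

Things in the scene. Friction and masses are not known exactly. Their poses are not given: they have to be found in the camera images.
- pot: Blue glazed stoneware pot without handle, open at the top, slightly flared: outer radius 46 mm at the foot, 66 mm at the rim, 88 mm tall, wall and floor 8 mm thick, 0.3 to 0.5 kg empty. Origin at the centre of its underside, z up out of the mouth. Starts on the bench holding three or four paint blocks, which slide on the glaze and leave it when it is tipped some 105 to 115 degrees.
- pot_mid (a point): Point on the pot's axis, 35 mm above its underside.
- pot_rim (a point): Centre of the pot's mouth, 88 mm above its underside. The wall can be pinched at the rim, one finger inside: it leans outward by 0.22 rad. The wall is twelve-sided, with a flat facing the pot's own +x and one every 30 degrees from there, each about 33 mm wide at the rim.
- mat: Round dark brown cork mat, 144 mm across, 4 mm thick, fixed to the bench. Origin at the centre of its underside.
- box: Open wooden box with a sliding lid, fixed to the bench. Outside 144 mm (its x) by 134 mm (its y), 125 mm tall; inside 120 by 110 mm; floor 10 mm above the bench. Origin at the centre of its underside. Its near wall (-x side, towards the robot) is only 105 mm tall: the lid goes in over it, towards the box's +x. Fully home, the lid's origin is at (-3, 0, 105) mm in the box's frame.
- box_near (a point): Middle of the near wall's outer top edge, 105 mm up, at (-72, 0, 105) mm in the box's frame. The lid runs on ledges at this height, in grooves 12 mm high and 6 mm deep in both side walls (groove bottoms 122 mm apart). Strips above the grooves, as wide as the walls, reach up to 125 mm; grooves and strips begin 12 mm in from the near face, which lies open in front of them.
- box_stop (a point): Middle of the stop that ends the lid's travel at the far wall, at (66, 0, 105) mm in the box's frame; the far wall is 125 mm tall.
- lid: Wooden sliding lid, 138 mm long (its x) by 119 mm wide (its y) by 9 mm thick, 0.11 to 0.18 kg; the front 12 mm (+x end, first into the box) is a tongue 112 mm wide. Origin at the centre of its underside. On top at x = -20 mm a dark pull batten, 16 mm thick (x), 60 mm wide (y), its top 39 mm above the lid's underside. Starts in the grooves, 3 to 27 mm short of home.
- block_red: Red paint block, a hard waxy bar 60 x 22 x 22 mm, 45 g; origin at its centre, x along its length. Starts lying flat in the pot.
- block_yellow: Yellow paint block, a hard waxy bar 60 x 22 x 22 mm, 45 g; origin at its centre, x along its length. Starts lying flat in the pot.
- block_blue: Blue paint block, a hard waxy bar 60 x 22 x 22 mm, 45 g; origin at its centre, x along its length. Starts lying across the red and yellow blocks in the pot (top 52 mm above the pot's underside); may be absent.
- block_green: Green paint block, a hard waxy bar 60 x 22 x 22 mm, 45 g; origin at its centre, x along its length. Starts lying across the red and yellow blocks in the pot (top 52 mm above the pot's underside); may be absent.
- stray_orange: Orange paint block, a hard waxy bar 60 x 22 x 22 mm, 45 g; origin at its centre, x along its length. Starts lying flat on the bench top; may be absent.
- stray_violet: Violet paint block, a hard waxy bar 60 x 22 x 22 mm, 45 g; origin at its centre, x along its length. Starts lying flat on the bench top; may be absent.
- stray_white: White paint block, a hard waxy bar 60 x 22 x 22 mm, 45 g; origin at its centre, x along its length. Starts lying flat on the bench top; may be absent.
- stray_pink: Pink paint block, a hard waxy bar 60 x 22 x 22 mm, 45 g; origin at its centre, x along its length. Starts lying flat on the bench top; may be absent.
- tin: Closed paint tin with a red band, 84 mm across, 98 mm tall; origin at the centre of its underside. Not part of the job.
- tape: Roll of yellow tape lying flat, 68 mm across, 24 mm tall; origin at the centre of its underside. Not part of the job.
- jar: Amber jar with a black cap, 68 mm across, 100 mm tall, at the far side; origin at the centre of its underside. Not part of the job.
- brush: Paint brush 200 mm long lying at the far side; not part of the job.
- scraper: Flat scraper 200 mm long lying at the far side; not part of the job.

How it is judged (in metres and radians):
On the way, in this order (a step that is already met when the one before it is completed fails the run):
1. the lid lies flat on the bench, let go (height (world z) of lid below 0.02 m and angle between lid's own z axis and vertical below 0.1 rad and contact force between the fingers and lid below 0.2 N), for 0.2 s.
2. the pot, with the red and yellow blocks still in it, is tipped over the box (angle between pot's own z axis and vertical above 0.8 rad and x of pot_rim in the frame of box between -0.085 and 0.085 m and y of pot_rim in the frame of box between -0.08 and 0.08 m and distance between each of block_red, block_yellow and pot_mid below 0.07 m), for 0.05 s.
3. the emptied pot stands upright on the cork mat, let go (horizontal distance between pot and mat below 0.025 m and angle between pot's own z axis and vertical below 0.1 rad and height (world z) of pot below 0.012 m and contact force between the fingers and pot below 0.2 N and distance between each of block_red, block_yellow, block_blue, block_green and pot_mid above 0.09 m), for 0.3 s.
At the end, for the whole second after the job is handed in: Every paint block present lies inside the box below the lid; the lid is in its grooves, level, within 4 mm of fully home; the pot stands upright, released and at rest, its centre within 25 mm of the mat's centre; tin, tape, jar, brush and scraper are within 40 mm of where they began (x of block_red in the frame of box between -0.06 and 0.06 m and y of block_red in the frame of box between -0.055 and 0.055 m and height (world z) of each of block_red, block_yellow, block_blue, block_green, stray_orange, stray_violet, stray_white, stray_pink below 0.1 m and x of block_yellow in the frame of box between -0.06 and 0.06 m and y of block_yellow in the frame of box between -0.055 and 0.055 m and x of block_blue in the frame of box between -0.06 and 0.06 m and y of block_blue in the frame of box between -0.055 and 0.055 m and x of block_green in the frame of box between -0.06 and 0.06 m and y of block_green in the frame of box between -0.055 and 0.055 m and x of stray_orange in the frame of box between -0.06 and 0.06 m and y of stray_orange in the frame of box between -0.055 and 0.055 m and x of stray_violet in the frame of box between -0.06 and 0.06 m and y of stray_violet in the frame of box between -0.055 and 0.055 m and x of stray_white in the frame of box between -0.06 and 0.06 m and y of stray_white in the frame of box between -0.055 and 0.055 m and x of stray_pink in the frame of box between -0.06 and 0.06 m and y of stray_pink in the frame of box between -0.055 and 0.055 m and x of lid in the frame of box between -0.007 and 0.001 m and y of lid in the frame of box between -0.006 and 0.006 m and height (world z) of lid between 0.1 and 0.112 m and angle between lid's own z axis and vertical below 0.05 rad and horizontal distance between pot and mat below 0.025 m and angle between pot's own z axis and vertical below 0.1 rad and height (world z) of pot below 0.012 m and contact force between the fingers and pot below 0.2 N and linear speed of each of pot, lid below 0.05 m/s and distance of each of tin, tape, jar, brush, scraper from where it was at the start of the episode below 0.04 m); the robot touches nothing.
It fails at once if the pot is let go in mid-air, more than 30 mm up (height (world z) of pot above 0.036 m and contact force between each of the fingers, the arm and pot below 0.05 N).
It fails at once if a bystander (tin, tape, jar, brush, scraper) is pushed 40 mm or more from its place (distance of any of tin, tape, jar, brush, scraper from where it was at the start of the episode above 0.04 m).
Of block_blue, block_green only 1 to 2 are there at a start; the rules pass over those that are not, and their reading is None.
Of stray_orange, stray_violet, stray_white, stray_pink only 2 to 4 are there at a start; the rules pass over those that are not, and their reading is None.
At some moment in a run one of pot, stray_orange, stray_violet, stray_white, stray_pink may be knocked a few centimetres aside while the robot is not near it.
It also fails if it takes over 210 s, if anything falls off the work surface, if the arm or the gripper's body presses on something with over 40 N, if the wrist force passes 120 N, or if a joint passes its speed limit or range.

## Working session

There is one attempt and no reset: what is moved stays moved. The work goes in short steps, Python scripts to look and compute and a tool call to move; the robot and the scene stay as the last step left them, time stands still between calls to the robot, and variables do not carry over. Pictures are saved under pics/ and viewed, at most 14 in all, crops included, and the job is handed in when it is done.

Besides the shell and the picture viewer there is one more tool, called after "Emit:" as a command line: name --pt "numbers of a row" for each row, then --argument value for the rest. step_arm: Moves the arm, as the interface text tells. Its arguments: {"type":"object","properties":{"plan":{"type":"array"},"squeeze":{"type":"number"}},"required":["plan"]}

```bash
mkdir -p pics; ls; cat > h.py <<'E'
import numpy as np, cv2
from station import env
def grab(n,save=None):
    f=env.grab_frame(n)
    if save: cv2.imwrite('pics/'+save,f['image'][:,:,::-1])
    return f
def ray(f,u,v):
    K,R,t=[np.array(f[k],float) for k in('K','R','t')]
    return -R.T@t, R.T@np.linalg.inv(K)@np.array([u,v,1.])
def onz(f,u,v,z):
    c,d=ray(f,u,v); return c+d*(z-c[2])/d[2]
def proj(f,X):
    p=np.array(f['K'])@(np.array(f['R'])@np.array(X,float)+np.array(f['t'])); return p[:2]/p[2]
def tri(f1,p1,f2,p2):
    A=[];b=[]
    for f,p in((f1,p1),(f2,p2)):
        c,d=ray(f,*p); d=d/np.linalg.norm(d); M=np.eye(3)-np.outer(d,d); A.append(M); b.append(M@c)
    return np.linalg.lstsq(np.vstack(A),np.hstack(b),rcond=None)[0]
E
python3 - <<'E'
from h import *
a=grab('top','top0.png'); b=grab('side','side0.png')
for f in(a,b): c,d=ray(f,256,192); print(f['K'],c,d)
s=env.read_state(); print(s['time_s'],s['eef_pos'],s['tcp_rot'],s['opening'],s['force'])
E
```

```text
pics
[[351.22903944   0.         255.84739318]
 [  0.         351.22903944 184.90425266]
 [  0.           0.           1.        ]] [ 0.45647835 -0.0071964   1.01782371] [ 0.13333777 -0.00735458 -0.99124935]
[[404.13523815   0.         265.08388135]
 [  0.         404.13523815 190.30424724]
 [  0.           0.           1.        ]] [0.47282327 0.87076515 0.81423009] [ 0.1366594  -0.75356041 -0.64342346]
0.1 [0.27118582 0.61753977 0.2215928 ] [-1.79898171e+02  4.48595093e-03  1.56293719e+02] 0.08687898888059868 [ 0.34584273  0.06111644 -0.31634404]
```

View pics/top0.png

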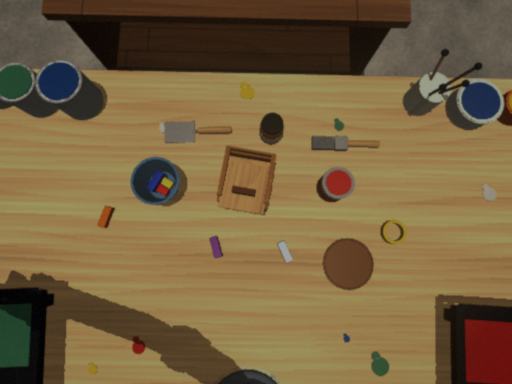

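View pics/side0.png

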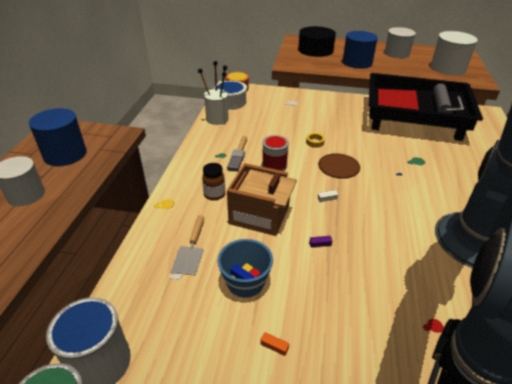

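Top view: pot at (155,181) holding red, yellow and blue, box about (246,180), mat (348,264), orange (105,217), violet (216,247), white (285,252). The side view agrees with these. Next I'll segment.

```bash
cat >> h.py <<'E'
def blobs(f,lo,hi,roi,amin=15):
    """HSV in-range blobs inside roi (x0,y0,x1,y1) -> list of (area, centroid, minAreaRect, contour)"""
    hsv=cv2.cvtColor(f['image'],cv2.COLOR_RGB2HSV)
    m=cv2.inRange(hsv,np.array(lo),np.array(hi)); k=np.zeros_like(m); x0,y0,x1,y1=roi; k[y0:y1,x0:x1]=m[y0:y1,x0:x1]
    cs,_=cv2.findContours(k,cv2.RETR_EXTERNAL,cv2.CHAIN_APPROX_NONE); out=[]
    for c in cs:
        M=cv2.moments(c)
        if M['m00']>=amin: out.append((M['m00'],np.array([M['m10'],M['m01']])/M['m00'],cv2.minAreaRect(c),c))
    return sorted(out,key=lambda o:-o[0])
E
python3 - <<'E'
from h import *
a=grab('top'); b=grab('side')
A=a['image'];B=b['image']
cv2.imwrite('pics/ct.png',cv2.resize(A[135:235,120:290,::-1],None,fx=4.5,fy=4.5,interpolation=cv2.INTER_CUBIC))
cv2.imwrite('pics/cs.png',cv2.resize(B[155:305,205:305,::-1],None,fx=4,fy=4,interpolation=cv2.INTER_CUBIC))
for n,f in(('top',a),('side',b)):
    h=cv2.cvtColor(f['image'],cv2.COLOR_RGB2HSV)
    P={'top':[(105,217),(216,247),(285,252),(348,264),(243,190),(140,180),(255,200),(300,280)],'side':[(275,343),(320,241),(328,196),(340,166),(273,185),(230,275),(250,180),(330,290)]}[n]
    for p in P: print(n,p,h[p[1],p[0]])
E
```

```text
top (105, 217) [ 12 212 155]
top (216, 247) [149 124 103]
top (285, 252) [ 90   6 162]
top (348, 264) [ 13 159  96]
top (243, 190) [ 11 168  73]
top (140, 180) [101  67  42]
top (255, 200) [ 16 146 154]
top (300, 280) [ 17 133 155]
side (275, 343) [ 11 217 217]
side (320, 241) [145 193  94]
side (328, 196) [ 23  48 142]
side (340, 166) [ 11 187 105]
side (273, 185) [ 10 181  72]
side (230, 275) [103 115 100]
side (250, 180) [ 17 147 200]
side (330, 290) [ 18 129 216]
```

View pics/ct.png

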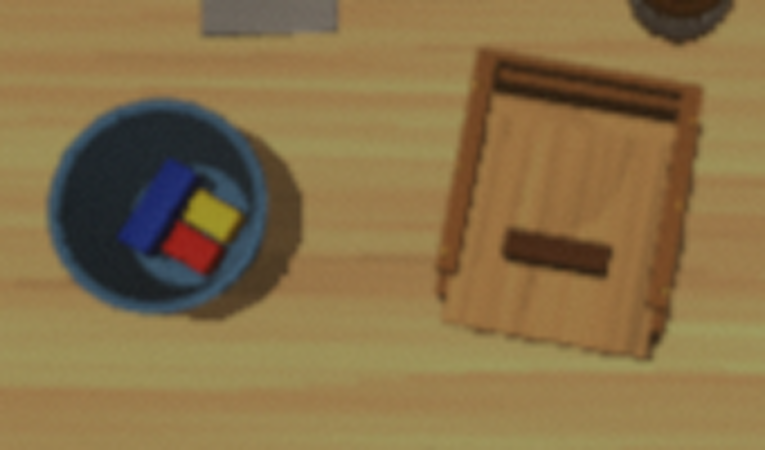

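View pics/cs.png

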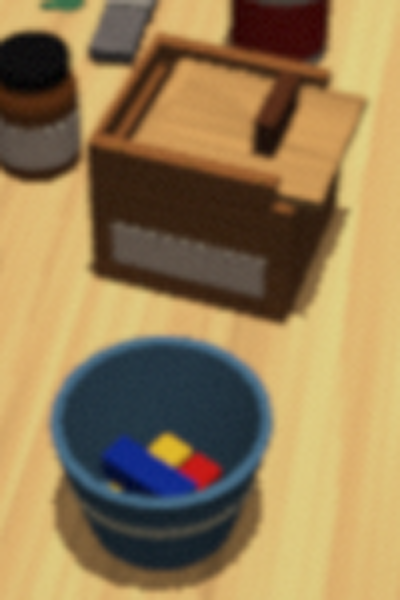

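The crops show the box's far rim corners at top px (228,146) and (276,155), the batten centre near (243,191), and the lid standing out a little towards the robot. In the pot, blue lies across red and yellow.

```bash
python3 - <<'E'
from h import *
np.set_printoptions(precision=4,suppress=True)
a=grab('top'); b=grab('side')
col={'orange':([5,185,90],[14,255,255],[5,195,120],[13,255,255],(85,195,125,240),(255,325,300,360)),
'violet':([125,60,50],[170,255,255],[125,80,40],[170,255,255],(200,230,235,265),(300,230,340,255)),
'white':([0,0,120],[179,55,255],[0,0,110],[179,70,255],(272,236,300,268),(312,185,345,205)),
'mat':([5,100,60],[16,255,125],[5,140,60],[15,255,140],(310,230,390,300),(310,145,370,185)),
'batten':([0,100,20],[16,255,110],[0,130,20],[14,255,110],(228,180,260,200),(265,170,282,195))}
for n,(l1,h1,l2,h2,r1,r2) in col.items():
    p=blobs(a,l1,h1,r1)[0]; q=blobs(b,l2,h2,r2)[0]
    X=tri(a,p[1],b,q[1]); print(n,p[0],p[1],p[2][1:],q[0],q[1],'tri',X)
    z={'mat':.004,'batten':.144}.get(n,.022)
    bx=cv2.boxPoints(p[2]); W=np.array([onz(a,*c,z)[:2] for c in bx]); e=[W[1]-W[0],W[2]-W[1]]; e.sort(key=lambda v:-v@v)
    print('   onz',onz(a,*p[1],z)[:2],onz(b,*q[1],z)[:2],'len',np.linalg.norm(e[0]),np.linalg.norm(e[1]),'ang',np.degrees(np.arctan2(e[0][1],e[0][0]))%180)
# pot rim
pt=blobs(a,[90,40,20],[125,255,255],(125,150,190,212))[0]; ps=blobs(b,[90,40,20],[125,255,255],(210,230,280,300))[0]
el=cv2.fitEllipse(cv2.convexHull(pt[3])); print('pot',pt[0],el)
for z in(.088,.085): print(z,onz(a,*el[0],z))
hull=cv2.convexHull(pt[3])[:,0]; W=np.array([onz(a,*p,.088)[:2] for p in pt[3][:,0]])
c=onz(a,*el[0],.088)[:2]; d=W-c; r=np.hypot(*d.T); t=np.arctan2(d[:,1],d[:,0])
M=np.c_[np.ones_like(t),np.cos(t),np.sin(t),np.cos(2*t),np.sin(2*t),np.cos(12*t),np.sin(12*t)]
k=np.linalg.lstsq(M,r,rcond=None)[0]; print('harm',k,'rms',np.std(r-M@k),'flat angle',np.degrees(np.arctan2(-k[6],-k[5]))/12, 'centre',c+k[1:3])
# side: rim left/right extremes
w=ps[3][:,0]; L=w[w[:,0].argmin()];R=w[w[:,0].argmax()];T=w[w[:,1].argmin()]; print('side rim',L,R,T,onz(b,*T,.088),(onz(b,*L,.088)+onz(b,*R,.088))/2)
# box corners
for n,p,q in(('fl',(227.8,145.7),(227.5,191.3)),('fr',(276,154.6),(244.5,164))):
    print(n,tri(a,p,b,q),onz(a,*p,.125),onz(b,*q,.125))
for p in((216.9,199.5),(218.5,205),(264.5,213.5),(266,208)): print('lid/near top',onz(a,*p,.114),onz(a,*p,.125))
for q in((287,173),(275,200.8)): print('strip ends side',onz(b,*q,.125))
E
```

```text
orange 128.5 [104.332  216.2789] ((7.251376152038574, 21.323354721069336), 21.037511825561523) 223.5 [274.6816 342.0574] tri [0.5129 0.4151 0.0133]
   onz [0.5126 0.4115] [0.5123 0.4201] len 0.058794901780887435 0.02090004990813968 ang 163.56796414983071
violet 130.5 [215.461 246.857] ((20.786273956298828, 7.542698383331299), 74.74488067626953) 140.5 [320.2657 240.0902] tri [0.4342 0.0966 0.0108]
   onz [0.4337 0.0955] [0.4355 0.1074] len 0.057485321324456294 0.020996861876919858 ang 17.41921187419925
white 136.0 [284.7377 251.3456] ((21.525339126586914, 7.412027359008789), 66.03750610351562) 82.5 [327.5859 193.9232] tri [ 0.4249 -0.0987  0.0142]
   onz [ 0.4251 -0.098 ] [ 0.4253 -0.0892] len 0.05899067965674105 0.020813514540670226 ang 24.770149494478204
mat 1957.5 [347.698  263.6126] ((50.6348876953125, 50.14168930053711), 9.462321281433105) 735.5 [338.8799 165.5316] tri [ 0.393  -0.2803 -0.0041]
   onz [ 0.3938 -0.2781] [ 0.3935 -0.2689] len 0.14420360226089568 0.1400038697016237 ang 81.72108342764932
batten 146.0 [243.0479 190.7317] ((23.509056091308594, 7.726752281188965), 9.462
[... 350 characters left out ...]
0.0625  0.0007  0.     -0.0005  0.0005 -0.      0.    ] rms 0.0007965777473747074 flat angle -3.93091691035738 centre [0.6074 0.2575]
side rim [218 258] [271 265] [238 240] [0.637  0.2077 0.088 ] [0.608  0.2712 0.088 ]
fl [0.6985 0.063  0.115 ] [0.6972 0.0623 0.125 ] [0.6939 0.0749 0.125 ]
fr [ 0.6776 -0.0646  0.117 ] [ 0.6761 -0.0641  0.125 ] [ 0.6748 -0.0537  0.125 ]
lid/near top [0.5564 0.0868 0.114 ] [0.5552 0.0856 0.125 ]
lid/near top [0.5422 0.0821 0.114 ] [0.5412 0.081  0.125 ]
lid/near top [ 0.5227 -0.0368  0.114 ] [ 0.5219 -0.0365  0.125 ]
lid/near top [ 0.537  -0.0405  0.114 ] [ 0.536  -0.0401  0.125 ]
strip ends side [ 0.5487 -0.0346  0.125 ]
strip ends side [0.5645 0.0891 0.125 ]
```

```bash
cat >> h.py <<'E'
from scipy.spatial.transform import Rotation as Ro
import json
def st(pr=True):
    s=env.read_state(); json.dump({k:np.array(s[k]).tolist() for k in s},open('log.jsonl','a')); open('log.jsonl','a').write('\n')
    if pr: print('t%.1f'%s['time_s'],'pos',np.round(s['eef_pos'],4),'rpy',np.round(s['tcp_rot'],1),'open%.4f'%s['opening'],'ff',np.round(s['finger_force'],1),'F',np.round(s['force'],1),'q',np.round(s['q'],1))
    return s
def down(yaw): return Ro.from_euler('xyz',[180,0,yaw],degrees=True)
def plan(p0,R0,way,g):
    """way: list of (pos,Rot,max mm per row); prints rows of 8 per call"""
    p=np.array(p0,float);R=R0;rows=[]
    for pos,Rt,v in way:
        n=max(int(np.ceil(np.linalg.norm(np.array(pos)-p)*1000/v)),int(np.ceil((R.inv()*Rt).magnitude()/.145)),1)
        for i in range(n):
            k=n-i
            w=(R.inv()*Rt).as_rotvec()/k; wr=np.round(w/.15,2)
            d=R.inv().apply((np.array(pos)-p)/k); dr=np.round(d/.1,2)
            p=p+R.apply(dr*.1); R=R*Ro.from_rotvec(wr*.15)
            rows.append([float(x) for x in np.r_[dr,wr]+0.]+[g])
    for i in range(0,len(rows),8): print(str(rows[i:i+8]).replace(' ',''))
    print('end',np.round(p,4),np.round(R.as_euler('xyz',degrees=True),1))
def go(way,g,p0=None,R0=None):
    s=st(); plan(s['eef_pos'] if p0 is None else p0, Ro.from_euler('xyz',s['tcp_rot'],degrees=True) if R0 is None else R0,way,g)
E
python3 - <<'E'
from h import *
go([((.56,.017,.24),down(81),45)],1)
E
```

```text
t0.3 pos [0.2714 0.6179 0.2222] rpy [-180.     0.   156.3] open0.0874 ff 0.0 F [-0.2  0.7 -0.7] q [-67.9  26.9  -2.8  87.8   1.4  65.4  -4.7]
[[-0.34,-0.29,-0.01,0.0,0.0,0.58,1],[-0.36,-0.26,-0.01,0.0,0.0,0.58,1],[-0.38,-0.23,-0.01,0.0,0.0,0.58,1],[-0.4,-0.19,-0.01,0.0,0.0,0.59,1],[-0.42,-0.16,-0.01,0.0,0.0,0.58,1],[-0.43,-0.12,-0.01,0.0,0.0,0.59,1],[-0.44,-0.08,-0.01,0.0,0.0,0.58,1],[-0.44,-0.04,-0.01,0.0,0.0,0.59,1]]
[[-0.44,0.0,-0.01,0.0,0.0,0.58,1],[-0.44,0.03,-0.01,0.0,0.0,0.59,1],[-0.44,0.07,-0.02,0.0,0.0,0.58,1],[-0.43,0.11,-0.01,0.0,0.0,0.59,1],[-0.42,0.15,-0.02,0.0,0.0,0.58,1],[-0.4,0.19,-0.01,0.0,0.0,0.59,1],[-0.39,0.22,-0.02,0.0,0.0,0.58,1]]
end [0.5601 0.0167 0.2405] [-180.    0.   81.]
```

Emit:
step_arm --pt "-0.34 -0.29 -0.01 0.0 0.0 0.58 1" --pt "-0.36 -0.26 -0.01 0.0 0.0 0.58 1" --pt "-0.38 -0.23 -0.01 0.0 0.0 0.58 1" --pt "-0.4 -0.19 -0.01 0.0 0.0 0.59 1" --pt "-0.42 -0.16 -0.01 0.0 0.0 0.58 1" --pt "-0.43 -0.12 -0.01 0.0 0.0 0.59 1" --pt "-0.44 -0.08 -0.01 0.0 0.0 0.58 1" --pt "-0.44 -0.04 -0.01 0.0 0.0 0.59 1"

```text
time_s: 1.1
eef_pos: [0.4263, 0.2952, 0.2308]
tcp_rot: [180.0, -0.0, 116.0]
force: [1.6, 0.4, -0.7]
opening: 0.0867
finger_force: 0.0
```

Emit:
step_arm --pt "-0.44 0.0 -0.01 0.0 0.0 0.58 1" --pt "-0.44 0.03 -0.01 0.0 0.0 0.59 1" --pt "-0.44 0.07 -0.02 0.0 0.0 0.58 1" --pt "-0.43 0.11 -0.01 0.0 0.0 0.59 1" --pt "-0.42 0.15 -0.02 0.0 0.0 0.58 1" --pt "-0.4 0.19 -0.01 0.0 0.0 0.59 1" --pt "-0.39 0.22 -0.02 0.0 0.0 0.58 1" --pt "0 0 0 0 0 0 1"

```text
time_s: 1.9
eef_pos: [0.562, 0.0092, 0.2414]
tcp_rot: [179.8, 0.2, 80.3]
force: [-1.1, 0.2, 0.3]
opening: 0.0868
finger_force: 0.0
```

```bash
python3 - <<'E'
from h import *
s=st(); a=grab('top'); b=grab('side')
p=np.array(s['eef_pos']); R=Ro.from_euler('xyz',s['tcp_rot'],degrees=True)
A=a['image'].copy();B=b['image'].copy()
for im,f in((A,a),(B,b)):
    for o in(-.0435,0,.0435):
        u=proj(f,p+R.apply([0,o,0])); cv2.circle(im,tuple(np.round(u*1).astype(int)),1,(0,255,0),-1)
    print(proj(f,p))
S=np.hstack([cv2.resize(A[130:230,190:300],None,fx=3.6,fy=3.6,interpolation=cv2.INTER_CUBIC),cv2.resize(B[120:220,215:325],None,fx=3.6,fy=3.6,interpolation=cv2.INTER_CUBIC)])
cv2.imwrite('pics/g1.png',S[:,:,::-1])
E
```

```text
t1.9 pos [0.562  0.0092 0.2414] rpy [179.8   0.2  80.3] open0.0868 ff 0.0 F [-1.1  0.2  0.3] q [-27.4  16.   27.3 103.6  -8.   62.2  -6.9]
[246.06339123 191.31252133]
[282.1583895  146.36217342]
```

View pics/g1.png

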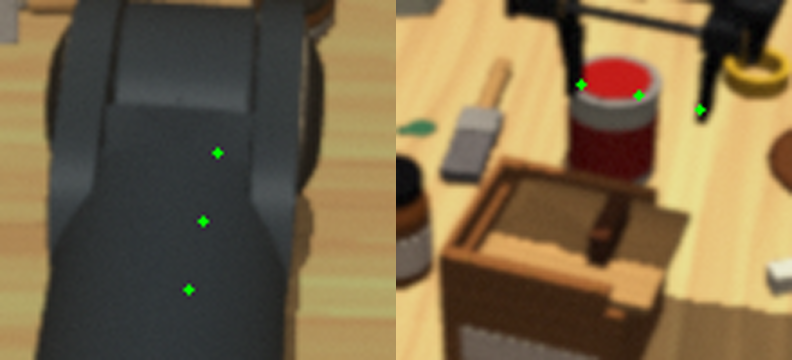

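Left panel: the arm covers the box. Right panel: the projected TCP dots fall on the fingertips but about 2.7 px too high, so the side camera has a vertical bias of roughly 9 mm in y. I'll correct side rows by -2.7 px and trust the top view. Next: grip the batten.

```bash
python3 - <<'E'
from h import *
go([((.58,.017,.17),down(81),35),((.58,.017,.119),down(81),20)],1)
E
```

```text
t2.0 pos [0.5602 0.0158 0.2405] rpy [-180.     0.    80.9] open0.0868 ff 0.0 F [0.3 0.  0.2] q [-27.6  15.9  26.9 103.7  -8.1  62.3  -6.9]
[[0.01,0.06,0.23,0.0,0.0,0.0,1],[0.02,0.07,0.24,0.0,0.0,-0.01,1],[0.01,0.06,0.23,0.0,0.0,0.0,1],[0.0,0.0,0.17,0.0,0.0,0.0,1],[0.0,0.0,0.17,0.0,0.0,0.0,1],[0.0,0.0,0.17,0.0,0.0,0.0,1]]
end [0.5796 0.0167 0.1195] [-180.    0.   81.]
```

Emit:
step_arm --pt "0.01 0.06 0.23 0 0 0 1" --pt "0.02 0.07 0.24 0 0 -0.01 1" --pt "0.01 0.06 0.23 0 0 0 1" --pt "0 0 0.17 0 0 0 1" --pt "0 0 0.17 0 0 0 1" --pt "0 0 0.17 0 0 0 1" --pt "0 0 0 0 0 0 1"

```text
time_s: 2.7
eef_pos: [0.5772, 0.0201, 0.1172]
tcp_rot: [-179.7, 0.0, 81.3]
force: [-0.0, 0.7, 0.1]
opening: 0.0873
finger_force: 0.0
```

Emit:
step_arm --pt "0 0 0 0 0 0 -1" --pt "0 0 0 0 0 0 -1" --pt "0 0 0 0 0 0 -1" --pt "0 0 0 0 0 0 -1" --pt "0 0 0 0 0 0 -1" --pt "0 0 0 0 0 0 -1" --squeeze 25

```text
time_s: 3.3
eef_pos: [0.5796, 0.0178, 0.1198]
tcp_rot: [180.0, -0.0, 81.1]
force: [-0.3, -0.5, -0.7]
opening: 0.047
finger_force: 0.0
```

```bash
python3 -c "
from h import *
st()"
```

```text
t3.3 pos [0.5796 0.0178 0.1198] rpy [180.   -0.   81.1] open0.0470 ff 0.0 F [-0.3 -0.5 -0.7] q [-24.4  25.6  24.3 108.2 -13.6  49.1  -2.1]
```

Emit:
step_arm --pt "0 0 0 0 0 0 -1" --pt "0 0 0 0 0 0 -1" --pt "0 0 0 0 0 0 -1" --pt "0 0 0 0 0 0 -1" --pt "0 0 0 0 0 0 -1" --pt "0 0 0 0 0 0 -1" --pt "0 0 0 0 0 0 -1" --squeeze 25

```text
time_s: 4.0
eef_pos: [0.5793, 0.0179, 0.1194]
tcp_rot: [-180.0, -0.0, 81.1]
force: [-0.7, -0.5, -0.1]
opening: 0.0158
finger_force: 25.0
```

Emit:
step_arm --pt "0 -0.05 0 0 0 0 -1" --pt "0 -0.1 0 0 0 0 -1" --pt "0 -0.1 0 0 0 0 -1" --pt "0 0 0 0 0 0 -1"

```text
time_s: 4.4
eef_pos: [0.5531, 0.0221, 0.1195]
tcp_rot: [-179.9, -0.0, 81.1]
force: [-0.6, -0.6, -2.1]
opening: 0.0157
finger_force: 25.0
```

```bash
python3 -c "
from h import *
st()"
```

```text
t4.4 pos [0.5531 0.0221 0.1195] rpy [-179.9   -0.    81.1] open0.0157 ff 25.0 F [-0.6 -0.6 -2.1] q [-25.8  23.4  24.5 111.6 -12.9  47.7  -3.1]
```

Emit:
step_arm --pt "0 -0.2 0 0 0 0 -1" --pt "0 -0.25 0 0 0 0 -1" --pt "0 -0.25 0 0 0 0 -1" --pt "0 -0.25 0 0 0 0 -1" --pt "0 -0.2 0 0 0 0 -1" --pt "0 -0.05 0 0 0 0 -1" --pt "0 0 -0.1 0 0 0 -1" --pt "0 0 -0.2 0 0 0 -1"

```text
time_s: 5.2
eef_pos: [0.4366, 0.04, 0.1498]
tcp_rot: [-180.0, 0.1, 81.1]
force: [0.8, -0.2, -1.3]
opening: 0.0162
finger_force: 25.0
```

```bash
python3 - <<'E'
from h import *
go([((.43,.04,.17),down(81),30),((.42,.258,.15),down(81),40),((.42,.258,.04),down(81),30),((.42,.258,.017),down(81),12)],-1)
E
```

```text
t5.2 pos [0.4366 0.04   0.1498] rpy [-1.80e+02  1.00e-01  8.11e+01] open0.0162 ff 25.0 F [ 0.8 -0.2 -1.3] q [-34.   10.1  26.2 124.3  -6.   46.8 -12.9]
[[-0.01,-0.07,-0.2,-0.01,0.01,0.01,-1],[0.36,-0.07,0.03,0.0,0.0,0.0,-1],[0.36,-0.07,0.03,0.0,0.0,0.0,-1],[0.35,-0.07,0.03,0.0,0.0,0.0,-1],[0.36,-0.08,0.04,0.0,0.0,0.0,-1],[0.35,-0.07,0.03,0.0,0.0,0.0,-1],[0.36,-0.08,0.04,0.0,0.0,0.0,-1],[0.0,0.0,0.27,0.0,0.0,0.0,-1]]
[[0.0,0.0,0.28,0.0,0.0,0.0,-1],[0.0,0.0,0.27,0.0,0.0,0.0,-1],[0.0,0.0,0.28,0.0,0.0,0.0,-1],[0.0,0.0,0.11,0.0,0.0,0.0,-1],[0.0,0.0,0.12,0.0,0.0,0.0,-1]]
end [0.4197 0.2584 0.0168] [180.  -0.  81.]
```

Emit:
step_arm --pt "-0.01 -0.07 -0.2 0 0 0 -1" --pt "0.36 -0.07 0.03 0 0 0 -1" --pt "0.36 -0.07 0.03 0 0 0 -1" --pt "0.35 -0.07 0.03 0 0 0 -1" --pt "0.36 -0.08 0.04 0 0 0 -1" --pt "0.35 -0.07 0.03 0 0 0 -1" --pt "0.36 -0.08 0.04 0 0 0 -1" --pt "0 0 0 0 0 0 -1"

```text
time_s: 6.0
eef_pos: [0.4195, 0.265, 0.1501]
tcp_rot: [179.9, -0.2, 81.5]
force: [-0.6, -1.1, -1.2]
opening: 0.0157
finger_force: 25.0
```

Emit:
step_arm --pt "0 0 0.27 0 0 0 -1" --pt "0 0 0.28 0 0 0 -1" --pt "0 0 0.27 0 0 0 -1" --pt "0 0 0.28 0 0 0 -1" --pt "0 0 0.11 0 0 0 -1" --pt "0 0 0.12 0 0 0 -1" --pt "0 0 0 0 0 0 -1"

```text
time_s: 6.7
eef_pos: [0.4191, 0.2584, 0.016]
tcp_rot: [-180.0, 0.0, 81.1]
force: [-0.1, -0.0, -1.8]
opening: 0.0156
finger_force: 25.0
```

```bash
python3 -c "
from h import *
st()"
```

```text
t6.7 pos [0.4191 0.2584 0.016 ] rpy [-180.     0.    81.1] open0.0156 ff 25.0 F [-0.1 -0.  -1.8] q [-47.6  27.5  13.8 122.8 -12.3  31.  -33.6]
```

Emit:
step_arm --pt "0 0 0.01 0 0 0 -1" --pt "0 0 0 0 0 0 -1" --pt "0 0 0 0 0 0 0.2" --pt "0 0 0 0 0 0 0.4" --pt "0 0 0 0 0 0 0.4" --pt "0 0 0 0 0 0 0.4" --pt "0 0 -0.2 0 0 0 0.4" --pt "0 0 -0.4 0 0 0 0.4"

```text
time_s: 7.5
eef_pos: [0.4169, 0.2573, 0.0741]
tcp_rot: [-179.8, 0.3, 81.1]
force: [0.7, 0.1, 0.1]
opening: 0.055
finger_force: 0.0
```

```bash
python3 - <<'E'
from h import *
s=st()
# kinematic fit: alternating-axis arm, S-R-S, from log
from scipy.optimize import least_squares
L=[json.loads(l) for l in open('log.jsonl')]
Q=np.radians([l['q'] for l in L]); P=np.array([l['eef_pos'] for l in L]); O=Ro.from_euler('xyz',[l['tcp_rot'] for l in L],degrees=True)
def fk(x,q):
    # signs fixed: q1 about -z, q2 about +y, q3 about s3 z, q4 +y, q5 s5 z, q6 +y, q7 s7 z
    s=sg; d1,d3,a3,d5,a5,a6,d7,psi=x
    R=Ro.from_rotvec([0,0,s[0]*q[0]]); p=np.array([0,0,d1.item()])
    R=R*Ro.from_rotvec([0,q[1],0])*Ro.from_rotvec([0,0,s[1]*q[2]]); p=p+R.apply([a3,0,d3])
    R=R*Ro.from_rotvec([0,q[3],0])*Ro.from_rotvec([0,0,s[2]*q[4]]); p=p+R.apply([a5,0,d5])
    R=R*Ro.from_rotvec([0,q[5],0])*Ro.from_rotvec([0,0,s[3]*q[6]+psi]); p=p+R.apply([a6,0,d7])
    return p,R
import itertools
best=None
for sg in itertools.product((1,-1),repeat=4):
  for psi0 in (0,np.pi/2,np.pi,-np.pi/2):
    def res(x):
        r=[]
        for q,p,o in zip(Q,P,O):
            pp,R=fk(x,q); r+=list((pp-p)*5)+list((R.inv()*o).as_rotvec())
        return r
    f=least_squares(res,[.3,.4,0,.4,0,0,.2,psi0],max_nfev=15)
    if best is None or f.cost<best[0]: best=(f.cost,sg,f.x,np.abs(np.array(f.fun)).max())
print(best); json.dump([list(best[1]),list(best[2])],open('kin.json','w'))
E
```

```text
t7.5 pos [0.4169 0.2573 0.0741] rpy [-179.8    0.3   81.1] open0.0550 ff 0.0 F [0.7 0.1 0.1] q [-50.   21.6  16.4 121.2  -9.5  38.8 -36.1]
(np.float64(0.004484697512365214), (-1, -1, -1, -1), array([ 0.14911003,  0.53288807,  0.02654137,  0.44018013, -0.03623289,
       -0.03903303,  0.2399389 ,  1.5697197 ]), np.float64(0.041481056813176265))
```

```bash
cat > ik.py <<'E'
from h import *
from scipy.optimize import least_squares
sg,kx=json.load(open('kin.json')); kx=np.array(kx)
LO=np.radians([-148.3,-19.14,-79.39,5.75,-59.74,12.07,-152.46]);HI=np.radians([148.3,114.17,73.82,140.21,239.74,113.84,152.46])
def fk(q,x=kx):
    s=sg; d1,d3,a3,d5,a5,a6,d7,psi=x; rv=Ro.from_rotvec
    R=rv([0,0,s[0]*q[0]]); p=np.array([0,0,d1])
    R=R*rv([0,q[1],0])*rv([0,0,s[1]*q[2]]); p=p+R.apply([a3,0,d3]); el=p
    R=R*rv([0,q[3],0])*rv([0,0,s[2]*q[4]]); p=p+R.apply([a5,0,d5]); wr=p
    R=R*rv([0,q[5],0])*rv([0,0,s[3]*q[6]+psi]); return p+R.apply([a6,0,d7]),R,el,wr
def ik(pos,R,seeds,m=np.radians(4)):
    best=None
    for q0 in seeds:
        def res(q):
            p,Rq,_,_=fk(q); return np.r_[(p-pos)*5,(Rq.inv()*R).as_rotvec(),.003*(q-q0)]
        f=least_squares(res,np.clip(q0,LO+m+.01,HI-m-.01),bounds=(LO+m,HI-m),max_nfev=40)
        e=np.linalg.norm(f.fun[:6])
        if best is None or e<best[0]: best=(e,f.x)
        if e<.02: break
    return best
LAM=.22
def grip(phi,al,sig,R=None,depth=.008,rad=.062):
    """tool pose in pot frame: phi grip angle, al spin about wall normal"""
    e=np.array([np.cos(phi),np.sin(phi),0]);z=np.array([0,0,1.]);t=np.cross(z,e)
    n=np.cos(LAM)*e-np.sin(LAM)*z; sd=-np.cos(LAM)*z-np.sin(LAM)*e
    y=sig*n; zt=np.cos(al)*sd+np.sin(al)*t; x=np.cross(y,zt)
    g=e*(rad-depth*np.tan(LAM))+z*(.088-depth)
    return g+.019*zt, Ro.from_matrix(np.c_[x,y,zt])
E
cat > s1.py <<'E'
from ik import *
rng=np.random.default_rng(0)
BX=np.array([.6156,.0104,0])
seeds=[np.radians(v) for v in([-30,20,20,100,90,80,0],[-30,20,20,100,90,60,90],[-30,20,20,100,90,60,-90],[0,30,0,100,150,80,0],[0,30,0,100,30,90,0],[0,20,-40,100,60,60,0],[-10,20,0,100,-45,80,0])]
out=[]
for dl in range(0,360,30):
  d=np.radians(dl); dv=np.array([np.cos(d),np.sin(d),0])
  Rp=Ro.from_euler('z',d)*Ro.from_euler('y',np.radians(112))
  # rim centre: 10 mm ahead of box centre - lip at -15
  rim=BX+dv*.005+np.array([0,0,.15+.062]); org=rim-Rp.apply([0,0,.088])
  for pr in (180,150,-150,120,-120,90,-90):
    for al in (0,-30,30):
      for sig in(1,):
        gp,gR=grip(np.radians(pr),np.radians(al),sig)
        pos=org+Rp.apply(gp);R=Rp*gR
        for half in(0,1):
          Rh=R*Ro.from_euler('z',np.pi*half)
          e,q=ik(pos,Rh,seeds)
          if e<.03:
            _,_,el,wr=fk(q); 
            body=min(( pos+Rh.apply([a,b,c]))[2] for a in(-.037,.037) for b in(-.095,.095) for c in(-.07,-.2))
            out.append((dl,pr,al,half,e,body,wr[2],q)); print(dl,pr,al,half,'e%.3f body %.3f wr %.3f'%(e,body,wr[2]),np.round(R.apply([0,0,1]),2),np.round(np.degrees(q)))
E
time timeout 560 python3 s1.py
```

```text
30 180 30 0 e0.000 body 0.148 wr 0.236 [-0.49 -0.86  0.14] [ -34.   55.   42.   75.   52.  109. -111.]
30 180 30 1 e0.000 body 0.148 wr 0.243 [-0.49 -0.86  0.14] [-42.  51.  43.  86.  49. 110.  64.]
30 150 30 0 e0.000 body 0.098 wr 0.188 [-0.39 -0.83  0.4 ] [ -40.   58.   46.   81.   62.  110. -135.]
30 150 30 1 e0.000 body 0.098 wr 0.164 [-0.39 -0.83  0.4 ] [-46.  55.  45.  93.  58. 110.  37.]
30 -150 30 0 e0.000 body 0.166 wr 0.259 [-0.64 -0.76 -0.07] [-32.  59.  49.  70.  34. 110. -84.]
30 -150 30 1 e0.000 body 0.166 wr 0.298 [-0.64 -0.76 -0.07] [-40.  55.  55.  78.  33. 110.  97.]
30 120 30 1 e0.000 body 0.057 wr 0.082 [-0.36 -0.69  0.63] [-49.  65.  53.  97.  60. 110.  12.]
30 90 0 1 e0.000 body 0.107 wr 0.098 [-0.67 -0.64  0.37] [-50.  77.  69.  87.  31. 110.  -9.]
30 90 -30 1 e0.000 body 0.178 wr 0.209 [-0.75 -0.65 -0.15] [-49.  70.  69.  81.   9. 110. -17.]
30 90 30 1 e0.000 body 0.043 wr 0.018 [-0.42 -0.46  0.78] [-50.  79.  65.  97.  57. 110. -10.]
60 180 0 0 e0.000 body 0.148 wr 0.235 [-0.49 -0.85  0.16] [ -36.   56.   43.   76.   51.  110. -115.]
60 180 0 1 e0.000 body 0.
[... 28229 characters left out ...]
r 0.164 [-0.39  0.83  0.4 ] [ 58.  73. -75.  95. -41.  89. 127.]
330 -150 -30 1 e0.000 body 0.098 wr 0.188 [-0.39  0.83  0.4 ] [ 44.  62. -57.  83. -56. 102. -48.]
330 -120 -30 1 e0.000 body 0.057 wr 0.126 [-0.36  0.69  0.63] [ 51.  74. -70.  88. -56.  99. -27.]
330 -90 0 1 e0.000 body 0.107 wr 0.170 [-0.67  0.64  0.37] [ 49.  75. -74.  83. -36. 110.   1.]
330 -90 -30 1 e0.023 body 0.043 wr 0.068 [-0.42  0.46  0.78] [ 51.  83. -75.  90. -56. 105.  -2.]
330 -90 30 0 e0.029 body 0.178 wr 0.210 [-0.75  0.65 -0.15] [  41.   59.  -49.   83.  -19.  110. -148.]
330 -90 30 1 e0.000 body 0.178 wr 0.286 [-0.75  0.65 -0.15] [ 47.  63. -70.  82. -16. 110.  13.]
real	0m29.721s
user	0m30.154s
sys	0m0.084s
```

```bash
python3 - <<'E'
from h import *
go([((.42,.258,.2),down(90),40),((.47,0,.28),down(150),45)],1)
E
```

```text
t7.5 pos [0.4169 0.2573 0.0741] rpy [-179.8    0.3   81.1] open0.0550 ff 0.0 F [0.7 0.1 0.1] q [-50.   21.6  16.4 121.2  -9.5  38.8 -36.1]
[[0.0,0.01,-0.31,-0.01,0.01,-0.26,1],[0.0,0.01,-0.32,-0.01,0.01,-0.26,1],[0.0,0.0,-0.31,-0.01,0.01,-0.26,1],[0.01,0.01,-0.32,0.0,0.0,-0.26,1],[-0.32,0.06,-0.1,0.0,0.0,-0.87,1],[-0.33,0.02,-0.1,0.0,0.0,-0.87,1],[-0.33,-0.02,-0.1,0.0,0.0,-0.87,1],[-0.32,-0.07,-0.1,0.0,0.0,-0.87,1]]
[[-0.31,-0.11,-0.1,0.0,0.0,-0.87,1],[-0.3,-0.15,-0.1,0.0,0.0,-0.88,1],[-0.27,-0.18,-0.1,0.0,0.0,-0.87,1],[-0.25,-0.22,-0.1,0.0,0.0,-0.88,1]]
end [ 0.47   -0.0006  0.2801] [-180.   -0.  150.]
```

Emit:
step_arm --pt "0 0.01 -0.31 0 0 -0.26 0.4" --pt "0 0.01 -0.32 0 0 -0.26 0.4" --pt "0 0 -0.31 0 0 -0.26 0.4" --pt "0.01 0.01 -0.32 0 0 -0.26 1" --pt "-0.32 0.06 -0.1 0 0 -0.87 1" --pt "-0.33 0.02 -0.1 0 0 -0.87 1" --pt "-0.33 -0.02 -0.1 0 0 -0.87 1" --pt "-0.32 -0.07 -0.1 0 0 -0.87 1"

```text
time_s: 8.3
eef_pos: [0.4465, 0.1289, 0.2421]
tcp_rot: [180.0, -0.0, 120.3]
force: [1.2, 0.0, 0.5]
opening: 0.0859
finger_force: 0.0
```

Emit:
step_arm --pt "-0.31 -0.11 -0.1 0 0 -0.87 1" --pt "-0.3 -0.15 -0.1 0 0 -0.88 1" --pt "-0.27 -0.18 -0.1 0 0 -0.87 1" --pt "-0.25 -0.22 -0.1 0 0 -0.88 1" --pt "0 0 0 0 0 0 1"

```text
time_s: 8.8
eef_pos: [0.4726, -0.0047, 0.2831]
tcp_rot: [179.9, 0.2, 149.6]
force: [0.1, 0.2, -1.1]
opening: 0.0872
finger_force: 0.0
```

```bash
cat > pot.py <<'E'
from h import *
def potfit(f,pr=True):
    """top view: radial subpixel edge of rim -> centre, 12-fold flats"""
    im=f['image'].astype(np.float32); s=im[:,:,2]-im[:,:,0]  # blue minus red
    s=cv2.GaussianBlur(s,(0,0),.5)
    hsvb=blobs(f,[90,40,20],[125,255,255],(60,100,230,280))[0]
    c=np.array(cv2.fitEllipse(cv2.convexHull(hsvb[3]))[0]); th=np.radians(np.arange(0,360,1.)); 
    for it in range(3):
        rs=np.arange(17,31,.1); pts=[]
        for t in th:
            u=(c[0]+rs*np.cos(t)).astype(np.float32)[None]; v=(c[1]+rs*np.sin(t)).astype(np.float32)[None]
            p=cv2.remap(s,u,v,cv2.INTER_CUBIC)[0]; pk=p[:110].argmax(); bg=np.median(p[-20:]); lev=(p[pk]+bg)/2
            i=pk+np.argmax(p[pk:]<lev); pts.append(c+rs[i]*np.array([np.cos(t),np.sin(t)]))
        pts=np.array(pts); c=np.array(cv2.fitEllipse(pts.astype(np.float32))[0])
    W=np.array([onz(f,*p,.088)[:2] for p in pts]); x=np.r_[W.mean(0)]
    for it in range(10):
        d=W-x; t=np.arctan2(d[:,1],d[:,0]); r=np.hypot(*d.T); M=np.c_[np.ones_like(t),np.cos(t),np.sin(t)]; k=np.linalg.lstsq(M,r,rcond=None)[0]; x=x+k[1:]
    res=r-k[0]; M=np.c_[np.cos(2*t),np.sin(2*t),np.cos(3*t),np.sin(3*t),np.cos(4*t),np.sin(4*t)]
    res=res-M@np.linalg.lstsq(M,res,rcond=None)[0]
    amp={n:abs(np.mean(res*np.exp(-1j*n*t)))*2e3 for n in(8,9,10,11,12,13,14,15,16)}
    z=np.mean(res*np.exp(-1j*12*t)); flat=(np.degrees(np.angle(-np.conj(z)))*-1/12) # r max at corners
    ph=np.degrees(np.angle(z)); corner=-ph/12
    flat=(corner+15)%30
    if pr: print('centre',x,'r',k[0],'amps mm',{n:round(a,2) for n,a in amp.items()},'flat mod30 %.1f'%flat)
    return x,flat
E
python3 - <<'E'
from pot import *
st()
for i in range(2): a=grab('top','t%d.png'%i); potfit(a)
E
```

```text
t8.8 pos [ 0.4726 -0.0047  0.2831] rpy [179.9   0.2 149.6] open0.0872 ff 0.0 F [ 0.1  0.2 -1.1] q [-27.8   4.   24.9 110.9  -1.8  65.4  57.3]
centre [0.60766303 0.2576585 ] r 0.06546045618587311 amps mm {8: np.float64(0.08), 9: np.float64(0.03), 10: np.float64(0.05), 11: np.float64(0.08), 12: np.float64(0.07), 13: np.float64(0.09), 14: np.float64(0.08), 15: np.float64(0.02), 16: np.float64(0.03)} flat mod30 18.6
centre [0.6076682  0.25765442] r 0.06547177115852401 amps mm {8: np.float64(0.07), 9: np.float64(0.03), 10: np.float64(0.06), 11: np.float64(0.08), 12: np.float64(0.06), 13: np.float64(0.09), 14: np.float64(0.06), 15: np.float64(0.01), 16: np.float64(0.04)} flat mod30 18.3
```

View pics/t1.png

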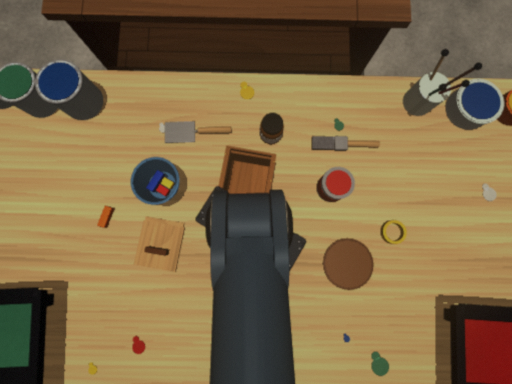

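The lid lies flat at px (159,243), the pot is unmoved at (155,181), and the arm is over the near part of the open box. The pot renders as round, so I'll take its facet yaw from the blocks, which look squared to the pot.

```bash
cat > s2.py <<'E'
from ik import *
a=grab('top'); b=grab('side')
for n,lo,hi,z in(('blue',[112,150,50],[130,255,255],.052),('red',[0,170,60],[8,255,255],.03),('yellow',[20,150,90],[35,255,255],.03)):
    o=blobs(a,lo,hi,(130,155,185,210),4)[0]; W=np.array([onz(a,*p,z)[:2] for p in o[3][:,0]]).astype(np.float32)*1000
    r=cv2.minAreaRect(W); print(n,o[0],np.round(r[0]),np.round(r[1]),'ang mod90 %.1f'%(r[2]%90), 'mod30 %.1f'%(r[2]%30))
E
python3 s2.py
cat > s3.py <<'E'
from ik import *
# path check: pick -> lift -> over box -> tilt -> untilt -> mat
import sys
POT=np.array([.6077,.2577,0]); BX=np.array([.6156,.0104,0]); MAT=np.array([.394,-.279,.004])
def pose(org,Rp,phi,al=0):
    gp,gR=grip(np.radians(phi),np.radians(al),-1); return org+Rp.apply(gp),Rp*gR
def check(phi,dl,plyaw,q0):
    I=Ro.identity(); way=[pose(POT+[0,0,.1],I,phi),pose(POT,I,phi),pose(POT+[0,0,.17],I,phi)]
    yaw=dl+180-phi   # pot yaw so that grip is opposite d
    d=np.radians(dl);dv=np.array([np.cos(d),np.sin(d),0]); ax=np.array([-np.sin(d),np.cos(d),0])
    def tilted(th):
        Rp=Ro.from_rotvec(ax*np.radians(th))*Ro.from_euler('z',yaw,degrees=True)
        rim=BX+dv*.005+np.array([0,0,.216+.06*max(0,(60-th)/60)]); return pose(rim-Rp.apply([0,0,.088]),Rp,phi)
    T=[tilted(th) for th in range(0,121,10)]
    way+=T+T[::-1]
    Rm=Ro.from_euler('z',plyaw,degrees=True); way+=[pose(MAT+[0,0,.1],Rm,phi),pose(MAT,Rm,phi)]
    q=q0;E=[];Qs=[]
    for p,R in way:
        e,q=ik(p,R,[q],np.radians(2)); E.append(e); Qs.append(np.degrees(q))
    return E,Qs,way
if __name__=='__main__':
    q0=np.radians(st(False)['q'])
    for phi in range(-120,1,15):
      for dl in (60,90,120):
        E,Qs,w=check(phi,dl,dl+180-phi-40,q0); Qs=np.array(Qs)
        mar=np.minimum(Qs-np.degrees(LO),np.degrees(HI)-Qs).min()
        print(phi,dl,'maxE %.3f margin %.1f'%(max(E),mar), 'step',np.abs(np.diff(Qs,axis=0)).max().round())
E
python3 s3.py
```

```text
blue 137.5 [613. 268.] [22. 58.] ang mod90 61.0 mod30 1.0
red 68.0 [591. 250.] [34. 20.] ang mod90 61.7 mod30 1.7
yellow 73.5 [611. 240.] [34. 22.] ang mod90 57.7 mod30 27.7
-120 60 maxE 0.000 margin 2.0 step 28.0
-120 90 maxE 0.000 margin 10.4 step 59.0
-120 120 maxE 0.000 margin 4.3 step 85.0
-105 60 maxE 0.000 margin 2.0 step 23.0
-105 90 maxE 0.000 margin 10.4 step 41.0
-105 120 maxE 0.000 margin 4.2 step 67.0
-90 60 maxE 0.000 margin 2.0 step 23.0
-90 90 maxE 0.000 margin 10.4 step 24.0
-90 120 maxE 0.000 margin 4.1 step 51.0
-75 60 maxE 0.000 margin 2.0 step 23.0
-75 90 maxE 0.000 margin 10.4 step 24.0
-75 120 maxE 0.000 margin 4.2 step 36.0
-60 60 maxE 0.000 margin 2.0 step 36.0
-60 90 maxE 0.000 margin 10.4 step 24.0
-60 120 maxE 0.000 margin 4.4 step 25.0
-45 60 maxE 0.000 margin 2.0 step 49.0
-45 90 maxE 0.000 margin 10.4 step 24.0
-45 120 maxE 0.000 margin 4.7 step 25.0
-30 60 maxE 0.000 margin 2.0 step 61.0
-30 90 maxE 0.000 margin 10.4 step 30.0
-30 120 maxE 0.000 margin 4.9 step 25.0
-15 60 maxE 0.000 margin 2.0 step 73.0
-15 90 maxE 0.000 margin 3.3 step 41.0
-15 120 maxE 0.000 margin 3.3 step 25.0
0 60 maxE 0.000 margin 2.0 step 80.0
0 90 maxE 0.000 margin 2.0 step 50.0
0 120 maxE 0.000 margin 2.0 step 26.0
```

```bash
sed -i 's/depth=.008/depth=.010/' ik.py; python3 - <<'E'
from s3 import *
I=Ro.identity(); P=np.array([.6077,.2577,0])
A=pose(P+[0,0,.11],I,-59.5); B=pose(P,I,-59.5)
print(A[0],B[0],B[1].as_euler('xyz',degrees=True),'tool y',B[1].apply([0,1,0]))
go([(A[0],A[1],45),(B[0]+[0,0,.04],B[1],30),(B[0],B[1],15)],.15)
E
```

```text
[0.63592799 0.20977839 0.16945795] [0.63592799 0.20977839 0.05945795] [ 167.39492851    0.         -149.5       ] tool y [-0.49530539  0.8408617   0.21822962]
t9.0 pos [0.4711 0.0015 0.2811] rpy [-1.800e+02 -1.000e-01  1.501e+02] open0.0874 ff 0.0 F [-0.9 -0.9  0.2] q [-28.1   4.   24.4 111.   -1.9  65.3  57.1]
[[-0.05,0.33,0.14,-0.17,0.1,-0.88,0.15],[-0.09,0.32,0.15,-0.16,0.1,-0.87,0.15],[-0.14,0.3,0.15,-0.17,0.09,-0.88,0.15],[-0.17,0.27,0.16,-0.16,0.1,-0.87,0.15],[-0.21,0.24,0.16,-0.17,0.09,-0.88,0.15],[-0.24,0.21,0.16,-0.16,0.1,-0.87,0.15],[-0.27,0.17,0.16,-0.17,0.09,-0.88,0.15],[-0.3,0.13,0.17,-0.16,0.1,-0.87,0.15]]
[[0.0,-0.05,0.23,0.0,0.0,0.0,0.15],[0.0,-0.05,0.22,0.0,0.0,0.0,0.15],[0.0,-0.06,0.23,0.0,0.0,0.0,0.15],[0.0,-0.03,0.13,0.0,0.0,0.0,0.15],[0.0,-0.03,0.13,0.0,0.0,0.0,0.15],[0.0,-0.02,0.13,0.0,0.0,0.0,0.15]]
end [0.636  0.2102 0.0596] [ 167.4   -0.  -149.5]
```

Emit:
step_arm --pt "-0.05 0.33 0.14 -0.17 0.1 -0.88 0.15" --pt "-0.09 0.32 0.15 -0.16 0.1 -0.87 0.15" --pt "-0.14 0.3 0.15 -0.17 0.09 -0.88 0.15" --pt "-0.17 0.27 0.16 -0.16 0.1 -0.87 0.15" --pt "-0.21 0.24 0.16 -0.17 0.09 -0.88 0.15" --pt "-0.24 0.21 0.16 -0.16 0.1 -0.87 0.15" --pt "-0.27 0.17 0.16 -0.17 0.09 -0.88 0.15" --pt "-0.3 0.13 0.17 -0.16 0.1 -0.87 0.15"

```text
time_s: 9.8
eef_pos: [0.6363, 0.2118, 0.1685]
tcp_rot: [167.3, -0.0, -149.2]
force: [0.4, 0.9, -0.1]
opening: 0.0505
finger_force: 0.0
```

Emit:
step_arm --pt "0 0 0 0 0 0 0.15" --pt "0 0 0 0 0 0 0.15" --pt "0 0 0 0 0 0 0.15" --pt "0 0 0 0 0 0 0.15"

```text
time_s: 10.2
eef_pos: [0.6364, 0.2084, 0.1708]
tcp_rot: [167.5, 0.1, -149.6]
force: [0.2, -0.4, -1.2]
opening: 0.0503
finger_force: 0.0
```

```bash
python3 - <<'E'
from s3 import *
I=Ro.identity(); P=np.array([.6077,.2577,0])
B=pose(P,I,-59.5)
go([(B[0]+[0,0,.04],B[1],30),(B[0],B[1],15)],.15)
s=env.read_state(); b=grab('side'); im=b['image'].copy()
p=np.array(s['eef_pos']);R=Ro.from_euler('xyz',s['tcp_rot'],degrees=True)
u=proj(b,p)+[0,2.7]; cv2.circle(im,tuple(np.round(u).astype(int)),1,(0,255,0),-1)
cv2.imwrite('pics/g2.png',cv2.resize(im[160:310,160:340,::-1],None,fx=3.5,fy=3.5,interpolation=cv2.INTER_CUBIC))
E
```

```text
t10.2 pos [0.6364 0.2084 0.1708] rpy [ 1.675e+02  1.000e-01 -1.496e+02] open0.0503 ff 0.0 F [ 0.2 -0.4 -1.2] q [-22.2  30.8   9.   90.1 -18.6  64.1 114.9]
[[0.0,-0.05,0.23,0.0,0.0,0.0,0.15],[0.0,-0.05,0.23,-0.01,0.01,-0.01,0.15],[0.0,-0.04,0.24,0.0,0.0,0.0,0.15],[0.0,-0.03,0.13,0.0,0.0,0.0,0.15],[0.0,-0.03,0.13,0.0,0.0,0.0,0.15],[0.0,-0.03,0.13,0.0,0.0,0.0,0.15]]
end [0.6358 0.2095 0.0594] [ 167.4   -0.  -149.5]
```

View pics/g2.png

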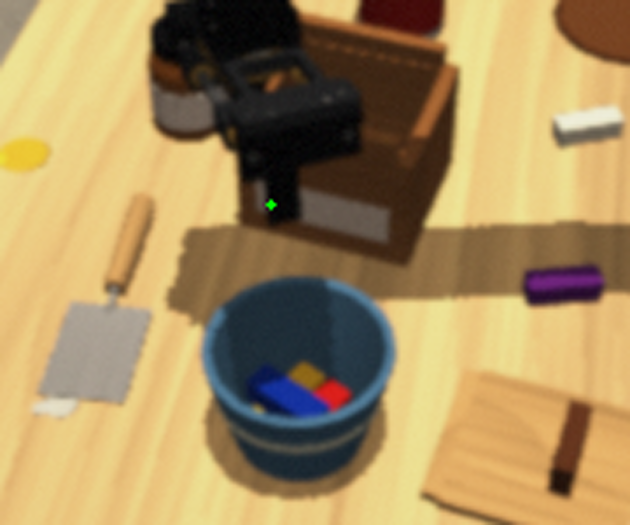

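The side view shows the gripper (dot at crop (270,205)) above the far rim of the pot, which is clear of the box. Descending to pinch the wall.

Emit:
step_arm --pt "0 -0.05 0.23 0 0 0 0.15" --pt "0 -0.05 0.23 0 0 0 0.15" --pt "0 -0.04 0.24 0 0 0 0.15" --pt "0 -0.03 0.13 0 0 0 0.15" --pt "0 -0.03 0.13 0 0 0 0.15" --pt "0 -0.03 0.13 0 0 0 0.15" --pt "0 0 0 0 0 0 0.15"

```text
time_s: 10.95
eef_pos: [0.6352, 0.2097, 0.0568]
tcp_rot: [167.4, -0.1, -149.6]
force: [-0.3, -0.1, 0.8]
opening: 0.0504
finger_force: 0.0
```

Emit:
step_arm --pt "0 0 0 0 0 0 -0.3" --pt "0 0 0 0 0 0 -0.6" --pt "0 0 0 0 0 0 -1" --pt "0 0 0 0 0 0 -1" --pt "0 0 0 0 0 0 -1" --pt "0 0 0 0 0 0 -1" --pt "0 0 0 0 0 0 -1" --pt "0 0 0 0 0 0 -1" --squeeze 20

```text
time_s: 11.75
eef_pos: [0.6354, 0.2119, 0.0591]
tcp_rot: [167.3, 0.0, -149.5]
force: [-2.3, 3.0, 5.0]
opening: 0.0079
finger_force: 20.0
```

Emit:
step_arm --pt "0 0 0 0 0 0 -1" --pt "0 0 0 0 0 0 -1" --pt "0 0 0 0 0 0 -1" --squeeze 50

```text
time_s: 12.05
eef_pos: [0.6354, 0.2119, 0.0591]
tcp_rot: [167.3, 0.0, -149.5]
force: [-2.4, 2.2, 5.0]
opening: 0.0073
finger_force: 50.0
```

```bash
python3 - <<'E'
from h import *
st()
E
```

```text
t12.1 pos [0.6354 0.2119 0.0591] rpy [ 167.3    0.  -149.5] open0.0073 ff 50.0 F [-2.4  2.2  5. ] q [-21.2  37.7   7.2  94.5 -20.9  53.3 118.5]
```

Emit:
step_arm --pt "0 -0.02 -0.1 0 0 0 -1" --pt "0 -0.04 -0.2 0 0 0 -1" --pt "0 -0.07 -0.3 0 0 0 -1" --pt "0 -0.07 -0.3 0 0 0 -1" --pt "0 0 0 0 0 0 -1" --pt "0 0 0 0 0 0 -1" --squeeze 55

```text
time_s: 12.65
eef_pos: [0.6558, 0.1749, 0.1409]
tcp_rot: [167.5, -0.0, -149.7]
force: [-0.2, 0.7, -4.9]
opening: 0.0073
finger_force: 55.0
```

```bash
python3 - <<'E'
from ik import *
s=st(); a=grab('side','g3.png')
cv2.imwrite('pics/g3c.png',cv2.resize(a['image'][150:320,150:330,::-1],None,fx=3.3,fy=3.3,interpolation=cv2.INTER_CUBIC))
R=Ro.from_euler('xyz',[167.3,0,-149.5],degrees=True); p=np.array([.6354,.2119,.0591])
json.dump([R.inv().apply(np.array([.6077,.2577,0])-p).tolist(),R.inv().as_quat().tolist()],open('inhand.json','w'))
E
cat > s4.py <<'E'
from ik import *
# pot frame in tool: tool pose for a wanted pot pose
o,qq=json.load(open('inhand.json')); o=np.array(o); G=Ro.from_quat(qq)   # pot origin in tool, pot rot in tool
def tool(org,Rp): R=Rp*G.inv(); return np.array(org)-R.apply(o),R
BX=np.array([.6156,.0104,0])
def tilted(th,dl=90,yaw=-30.5,zr=.208,fw=.003):
    d=np.radians(dl);dv=np.array([np.cos(d),np.sin(d),0]); ax=np.array([-np.sin(d),np.cos(d),0])
    Rp=Ro.from_rotvec(ax*np.radians(th))*Ro.from_euler('z',yaw,degrees=True)
    rim=BX+dv*fw+np.array([0,0,zr+.06*max(0,(90-th)/60)]); return tool(rim-Rp.apply([0,0,.088]),Rp)
E
python3 - <<'E'
from s4 import *
up=tool([.6077,.2577,.2],Ro.identity())
go([(*up,40),(*tilted(0),25)]+[(*tilted(t),40) for t in(15,30,45,60)],-1)
s=env.read_state(); q=np.radians(s['q'])
for w in[up]+[tilted(t) for t in range(0,126,15)]:
    e,q=ik(*w,[q],np.radians(1)); print('%.3f'%e,np.round(np.degrees(q)))
E
```

```text
t12.7 pos [0.6558 0.1749 0.1409] rpy [ 167.5   -0.  -149.7] open0.0073 ff 55.0 F [-0.2  0.7 -4.9] q [-19.1  33.6   9.1  89.6 -18.9  62.7 118.6]
t12.7 pos [0.6545 0.176  0.1397] rpy [ 167.4   -0.2 -149.6] open0.0069 ff 55.0 F [-0.7  0.4 -5. ] q [-19.1  33.7   9.   89.6 -19.   62.7 118.6]
[[0.0,0.16,-0.27,0.0,0.0,0.0,-1],[0.0,0.17,-0.27,0.0,-0.01,0.0,-1],[-0.01,0.16,-0.27,-0.01,0.0,-0.01,-1],[0.0,0.17,-0.27,0.0,-0.01,0.0,-1],[0.13,-0.18,-0.05,0.0,-0.07,0.31,-1],[0.12,-0.19,-0.05,0.0,-0.07,0.31,-1],[0.11,-0.19,-0.05,0.0,-0.07,0.32,-1],[0.1,-0.2,-0.05,0.0,-0.07,0.31,-1]]
[[0.09,-0.2,-0.06,0.0,-0.07,0.32,-1],[0.08,-0.21,-0.06,0.0,-0.07,0.31,-1],[0.07,-0.21,-0.06,0.0,-0.07,0.32,-1],[0.06,-0.22,-0.06,0.0,-0.07,0.31,-1],[0.05,-0.22,-0.05,0.0,-0.07,0.32,-1],[0.05,-0.22,-0.06,0.0,-0.07,0.31,-1],[0.03,-0.22,-0.06,-0.01,-0.08,0.32,-1],[0.0,-0.03,0.0,0.88,0.0,0.0,-1]]
[[0.0,-0.03,0.0,0.87,0.0,0.0,-1],[0.0,-0.01,-0.01,0.87,0.0,0.0,-1],[0.0,0.0,0.0,0.88,0.0,0.0,-1],[0.0,0.01,-0.01,0.87,0.0,0.0,-1],[0.0,0.01,-0.01,0.87,0.0,0.0,-1],[0.0,0.03,-0.01,0.87,0.0,0.0,-1],[0.0,0.02,-0.02,0.88,0.0,0.0,-1]]
end [ 0.6162 -0.0387  0.2703] [-132.7    0.   180. ]
0.000 [-21.  23.  10.  91. -17.  72. 114.]
0.000 [ -9.  17.  21.  99. -20.  69. 109.]
0.000 [-15.  16.  23.  99.  -4.  66.  99.]
0.000 [-23.  16.  26. 100.  11.  64.  88.]
0.000 [-29.  18.  29. 101.  26.  66.  77.]
0.000 [-36.  22.  32. 102.  39.  69.  67.]
0.000 [-41.  27.  35. 103.  49.  74.  59.]
0.000 [-45.  33.  38. 104.  57.  79.  53.]
0.000 [-48.  39.  41. 104.  64.  85.  48.]
0.000 [-51.  46.  44. 105.  70.  91.  45.]
```

View pics/g3c.png

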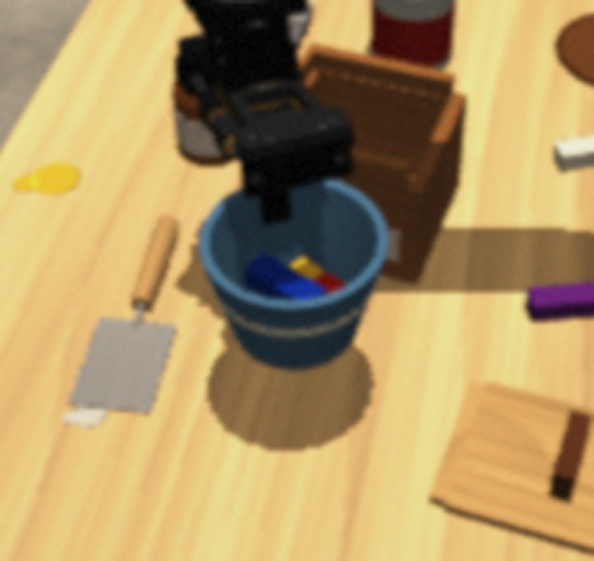

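The pot hangs upright from the pinch with its blocks inside. Carrying it over the box and tipping to 60°.

Emit:
step_arm --pt "0 0.16 -0.27 0 0 0 -1" --pt "0 0.17 -0.27 0 -0.01 0 -1" --pt "-0.01 0.16 -0.27 -0.01 0 -0.01 -1" --pt "0 0.17 -0.27 0 -0.01 0 -1" --pt "0.13 -0.18 -0.05 0 -0.07 0.31 -1" --pt "0.12 -0.19 -0.05 0 -0.07 0.31 -1" --pt "0.11 -0.19 -0.05 0 -0.07 0.32 -1" --pt "0.1 -0.2 -0.05 0 -0.07 0.31 -1"

```text
time_s: 13.5
eef_pos: [0.6285, 0.1181, 0.2624]
tcp_rot: [167.3, -0.0, -160.9]
force: [-0.3, -0.2, -4.4]
opening: 0.0071
finger_force: 55.1
```

Emit:
step_arm --pt "0.09 -0.2 -0.06 0 -0.07 0.32 -1" --pt "0.08 -0.21 -0.06 0 -0.07 0.31 -1" --pt "0.07 -0.21 -0.06 0 -0.07 0.32 -1" --pt "0.06 -0.22 -0.06 0 -0.07 0.31 -1" --pt "0.05 -0.22 -0.05 0 -0.07 0.32 -1" --pt "0.05 -0.22 -0.06 0 -0.07 0.31 -1" --pt "0.03 -0.22 -0.06 -0.01 -0.08 0.32 -1" --pt "0 0 0 0 0 0 -1"

```text
time_s: 14.3
eef_pos: [0.6165, -0.0467, 0.2716]
tcp_rot: [167.4, 0.2, 179.4]
force: [-0.4, -0.8, -4.7]
opening: 0.0073
finger_force: 55.1
```

```bash
python3 - <<'E'
from s4 import *
a=grab('top');b=grab('side')
cv2.imwrite('pics/g4.png',np.hstack([cv2.resize(a['image'][100:240,170:320],None,fx=2.6,fy=2.6),cv2.resize(b['image'][100:240,200:350],None,fx=2.6,fy=2.6)])[:,:,::-1])
go([(*tilted(t),40) for t in(15,30,45,60)],-1)
E
```

```text
t14.4 pos [ 0.6171 -0.0412  0.2714] rpy [167.2   0.2 179.8] open0.0072 ff 55.0 F [ 1.   1.1 -5. ] q [ -8.5  20.9  20.1  93.1 -20.9  70.7 107.9]
[[0.0,-0.03,0.01,0.88,0.01,-0.01,-1],[0.01,-0.02,0.01,0.88,0.02,-0.01,-1],[0.0,-0.01,-0.01,0.87,0.0,0.0,-1],[0.0,-0.01,0.0,0.88,0.0,0.0,-1],[0.0,0.01,-0.01,0.87,0.0,0.0,-1],[0.0,0.01,-0.01,0.87,0.0,0.0,-1],[0.0,0.03,-0.01,0.87,0.0,0.0,-1],[0.0,0.03,-0.02,0.88,0.0,0.0,-1]]
end [ 0.6161 -0.0385  0.2698] [-132.7   -0.  -180. ]
```

View pics/g4.png

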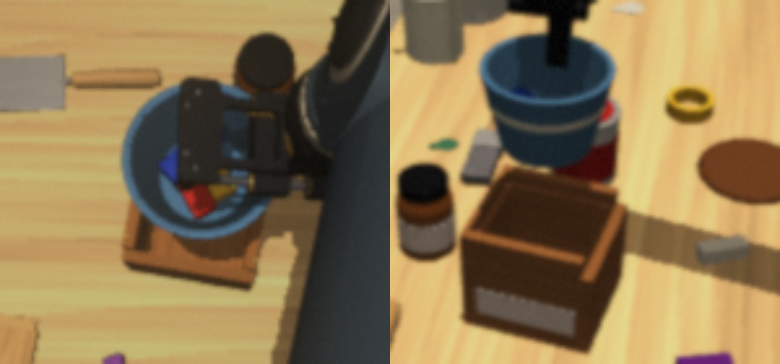

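The pot is over the box, upright, rim centre at top px (247,161), blocks still inside. Tipping to 60°, then continuing.

Emit:
step_arm --pt "0 -0.03 0.01 0.88 0.01 -0.01 -1" --pt "0.01 -0.02 0.01 0.88 0.02 -0.01 -1" --pt "0 -0.01 -0.01 0.87 0 0 -1" --pt "0 -0.01 0 0.88 0 0 -1" --pt "0 0.01 -0.01 0.87 0 0 -1" --pt "0 0.01 -0.01 0.87 0 0 -1" --pt "0 0.03 -0.01 0.87 0 0 -1" --pt "0 0.03 -0.02 0.88 0 0 -1"

```text
time_s: 15.2
eef_pos: [0.6165, -0.0337, 0.2691]
tcp_rot: [-132.7, 0.1, -179.7]
force: [-1.3, 0.5, -5.4]
opening: 0.0071
finger_force: 55.0
```

```bash
python3 - <<'E'
from s4 import *
go([(*tilted(t),40) for t in(68,75,83,90,95,100,105,110,115,120)],-1)
E
```

```text
t15.2 pos [ 0.6165 -0.0337  0.2691] rpy [-1.327e+02  1.000e-01 -1.797e+02] open0.0071 ff 55.0 F [-1.3  0.5 -5.4] q [-43.8  29.3  31.7  97.   32.2  73.2  62.5]
[[0.0,0.0,0.0,0.93,0.03,0.02,-1],[0.0,0.05,-0.03,0.82,0.0,0.0,-1],[0.0,0.05,-0.05,0.93,0.0,0.0,-1],[0.0,0.05,-0.05,0.81,0.0,0.0,-1],[0.0,-0.01,-0.05,0.58,0.0,0.0,-1],[0.0,-0.01,-0.05,0.58,0.0,-0.01,-1],[0.0,-0.02,-0.05,0.59,0.0,0.0,-1],[0.0,-0.01,-0.05,0.58,0.0,0.0,-1]]
[[0.0,-0.01,-0.06,0.58,0.0,0.0,-1],[0.0,-0.01,-0.05,0.58,0.0,0.0,-1]]
end [0.6165 0.0153 0.2685] [ -72.7   -0.  -180. ]
```

Emit:
step_arm --pt "0 0 0 0.93 0.03 0.02 -1" --pt "0 0.05 -0.03 0.82 0 0 -1" --pt "0 0.05 -0.05 0.93 0 0 -1" --pt "0 0.05 -0.05 0.81 0 0 -1" --pt "0 -0.01 -0.05 0.58 0 0 -1" --pt "0 -0.01 -0.05 0.58 0 -0.01 -1" --pt "0 -0.02 -0.05 0.59 0 0 -1" --pt "0 -0.01 -0.05 0.58 0 0 -1"

```text
time_s: 16.0
eef_pos: [0.6167, 0.0035, 0.266]
tcp_rot: [-82.9, -0.2, -179.9]
force: [-0.9, -0.0, -3.0]
opening: 0.0074
finger_force: 55.0
```

Emit:
step_arm --pt "0 -0.01 -0.06 0.58 0 0 -1" --pt "0 -0.01 -0.05 0.58 0 0 -1" --pt "0 0 0 0 0 0 -1" --pt "0 0 0 0 0 0 -1" --pt "0 0 0 0 0 0 -1" --pt "0 0 0 0 0 0 -1" --pt "0 0 0 0 0 0 -1" --pt "0 0 0 0 0 0 -1"

```text
time_s: 16.8
eef_pos: [0.6163, 0.0114, 0.2694]
tcp_rot: [-72.8, -0.1, 179.9]
force: [0.9, -0.6, -2.9]
opening: 0.0071
finger_force: 55.0
```

```bash
python3 - <<'E'
from s4 import *
st()
a=grab('top');b=grab('side')
cv2.imwrite('pics/g5.png',np.hstack([cv2.resize(a['image'][100:240,170:320],None,fx=2.6,fy=2.6),cv2.resize(b['image'][100:240,200:350],None,fx=2.6,fy=2.6)])[:,:,::-1])
E
```

```text
t16.8 pos [0.6163 0.0114 0.2694] rpy [-7.280e+01 -1.000e-01  1.799e+02] open0.0071 ff 55.0 F [ 0.9 -0.6 -2.9] q [-56.9  61.9  41.6  96.8  54.6  93.6  43.5]
```

View pics/g5.png

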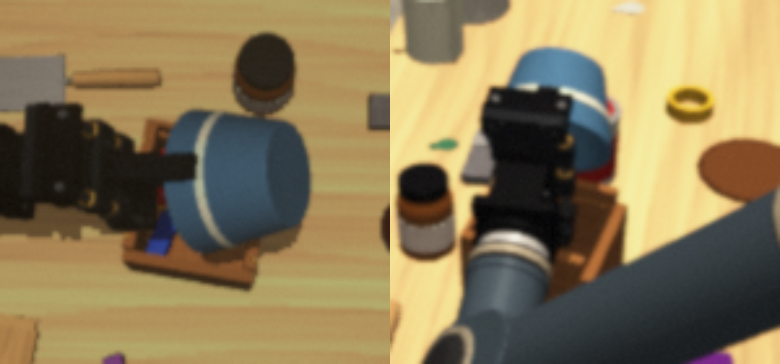

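Blue shows in the box and the measured load dropped by about 2 N. Returning the pot upright.

```bash
python3 - <<'E'
from s4 import *
go([(*tilted(t,zr=.215),45) for t in(100,80,60,40,20,0)],-1)
E
```

```text
t16.9 pos [0.6163 0.0115 0.2692] rpy [-7.270e+01 -1.000e-01  1.799e+02] open0.0073 ff 55.0 F [-0.3  0.1 -4.2] q [-56.9  62.   41.6  96.8  54.6  93.6  43.5]
[[0.0,0.01,0.06,-0.78,0.0,0.01,-1],[0.0,0.0,0.06,-0.77,-0.01,0.0,-1],[0.0,-0.01,0.05,-0.78,0.0,0.0,-1],[0.0,0.0,0.06,-0.77,0.0,0.0,-1],[0.0,-0.01,0.06,-0.78,0.0,0.0,-1],[0.0,-0.02,0.07,-0.77,0.0,0.0,-1],[0.0,-0.03,0.04,-0.78,0.0,0.0,-1],[0.0,-0.04,0.03,-0.78,0.0,0.0,-1]]
[[0.0,-0.04,0.03,-0.77,-0.01,0.0,-1],[0.0,-0.02,0.02,-0.78,0.0,0.0,-1],[0.0,-0.02,0.01,-0.77,0.0,0.0,-1],[0.0,-0.02,0.01,-0.78,0.0,0.0,-1],[0.0,0.0,0.01,-0.77,0.0,0.0,-1],[0.0,0.0,0.0,-0.78,0.0,0.0,-1],[0.0,0.0,0.01,-0.77,0.0,0.0,-1],[0.0,0.02,0.0,-0.78,0.0,0.0,-1]]
[[0.0,0.02,0.0,-0.78,0.0,0.0,-1],[0.0,0.03,0.0,-0.77,0.0,0.0,-1]]
end [ 0.6162 -0.0399  0.276 ] [ 167.3    0.  -180. ]
```

Emit:
step_arm --pt "0 0.01 0.06 -0.78 0 0.01 -1" --pt "0 0 0.06 -0.77 -0.01 0 -1" --pt "0 -0.01 0.05 -0.78 0 0 -1" --pt "0 0 0.06 -0.77 0 0 -1" --pt "0 -0.01 0.06 -0.78 0 0 -1" --pt "0 -0.02 0.07 -0.77 0 0 -1" --pt "0 -0.03 0.04 -0.78 0 0 -1" --pt "0 -0.04 0.03 -0.78 0 0 -1"

```text
time_s: 17.7
eef_pos: [0.6154, -0.0345, 0.2756]
tcp_rot: [-126.3, -0.1, 179.9]
force: [-0.3, 0.0, -3.8]
opening: 0.0073
finger_force: 55.0
```

Emit:
step_arm --pt "0 -0.04 0.03 -0.77 -0.01 0 -1" --pt "0 -0.02 0.02 -0.78 0 0 -1" --pt "0 -0.02 0.01 -0.77 0 0 -1" --pt "0 -0.02 0.01 -0.78 0 0 -1" --pt "0 0 0.01 -0.77 0 0 -1" --pt "0 0 0 -0.78 0 0 -1" --pt "0 0 0.01 -0.77 0 0 -1" --pt "0 0.02 0 -0.78 0 0 -1"

```text
time_s: 18.5
eef_pos: [0.6146, -0.0467, 0.2757]
tcp_rot: [-179.4, -0.2, 180.0]
force: [-0.0, -0.6, -4.1]
opening: 0.0074
finger_force: 55.0
```

Emit:
step_arm --pt "0 0.02 0 -0.78 0 0 -1" --pt "0 0.03 0 -0.77 0 0 -1" --pt "0 0 -0.2 0 0 0 -1" --pt "0 0 0 0 0 0 -1" --pt "0 0 0 0 0 0 -1"

```text
time_s: 19.0
eef_pos: [0.6155, -0.0446, 0.2949]
tcp_rot: [167.4, -0.1, -179.9]
force: [-0.6, 0.7, -3.7]
opening: 0.0074
finger_force: 55.0
```

```bash
python3 - <<'E'
from s4 import *
s=st()
a=grab('top')
for n,lo,hi in(('blue',[112,150,40],[130,255,255]),('red',[0,170,50],[8,255,255]),('yellow',[20,150,70],[35,255,255])):
    print(n,[(round(o[0]),o[1].round(),onz(a,*o[1],.03)[:2].round(3)) for o in blobs(a,lo,hi,(190,100,300,230),4)])
# mat route
M=np.array([.394,-.279,.004]); q=np.radians(s['q'])
for yaw in (-60,-90,-120):
    q=np.radians(s['q']);Rm=Ro.from_euler('z',yaw,degrees=True); print(yaw)
    for w in [tool([.5,-.2,.2],Rm),tool(M+[0,0,.15],Rm),tool(M,Rm)]:
        e,q=ik(*w,[q],np.radians(1)); print('%.3f'%e,np.round(np.degrees(q)),w[0])
E
```

```text
t19.0 pos [ 0.6155 -0.0446  0.2949] rpy [ 1.674e+02 -1.000e-01 -1.799e+02] open0.0074 ff 55.0 F [-0.6  0.7 -3.7] q [ -8.6  20.   20.5  91.1 -20.   73.6 107.2]
blue [(41, array([231., 192.]), array([0.587, 0.056]))]
red []
yellow []
-60
0.000 [  3.   9.  33. 111. -19.  64. 105.] [ 0.47418604 -0.2468889   0.2591    ]
0.000 [ 13.   9.  38. 119. -20.  61. 122.] [ 0.36818604 -0.3258889   0.2131    ]
0.000 [ 21.  22.  31. 127. -34.  44. 138.] [ 0.36818604 -0.3258889   0.0631    ]
-90
0.000 [ -2.   3.  31. 117. -15.  55.  68.] [ 0.4542 -0.2277  0.2591]
0.000 [  7.   2.  39. 125. -17.  52.  87.] [ 0.3482 -0.3067  0.2131]
0.000 [ 18.  17.  29. 134. -38.  34. 109.] [ 0.3482 -0.3067  0.0631]
-120
0.000 [ -4.  -0.  25. 120.  -6.  48.  26.] [ 0.44648604 -0.2010889   0.2591    ]
0.000 [  3.  -3.  35. 130.  -9.  44.  44.] [ 0.34048604 -0.2800889   0.2131    ]
0.000 [ 17.  13.  23. 139. -35.  23.  70.] [ 0.34048604 -0.2800889   0.0631    ]
```

```bash
python3 - <<'E'
from s4 import *
M=np.array([.3938,-.2785,.004]);Rm=Ro.from_euler('z',-70,degrees=True)
go([(*tool([.5,-.2,.19],Rm),35),(*tool(M+[0,0,.12],Rm),35),(*tool(M+[0,0,.02],Rm),20)],-1)
E
```

```text
t19.1 pos [ 0.6154 -0.0437  0.2944] rpy [ 1.674e+02 -1.000e-01 -1.799e+02] open0.0071 ff 55.0 F [ 0.6 -0.1 -2.9] q [ -8.7  20.   20.4  91.1 -20.1  73.6 107.2]
[[0.19,-0.25,0.0,0.0,-0.13,0.56,-1],[0.16,-0.27,0.0,0.0,-0.13,0.56,-1],[0.14,-0.28,0.0,0.0,-0.13,0.56,-1],[0.12,-0.29,-0.01,0.0,-0.13,0.56,-1],[0.09,-0.3,-0.01,0.0,-0.13,0.56,-1],[0.07,-0.31,-0.01,0.0,-0.12,0.57,-1],[0.04,-0.31,-0.01,-0.01,-0.13,0.56,-1],[0.01,-0.32,-0.02,0.0,-0.12,0.57,-1]]
[[0.06,-0.28,0.07,0.0,0.0,0.0,-1],[0.06,-0.28,0.07,0.0,0.0,0.0,-1],[0.07,-0.28,0.08,0.0,0.0,0.0,-1],[0.06,-0.28,0.07,0.0,0.0,0.0,-1],[0.07,-0.27,0.08,0.0,0.0,0.0,-1],[0.0,-0.04,0.19,0.0,0.0,0.0,-1],[0.0,-0.05,0.2,0.0,0.0,0.0,-1],[0.0,-0.04,0.19,0.0,0.0,0.0,-1]]
[[0.0,-0.05,0.2,0.0,0.0,0.0,-1],[0.0,-0.04,0.19,0.0,0.0,0.0,-1]]
end [ 0.3602 -0.3197  0.0835] [167.3  -0.  140.5]
```

Emit:
step_arm --pt "0.19 -0.25 0 0 -0.13 0.56 -1" --pt "0.16 -0.27 0 0 -0.13 0.56 -1" --pt "0.14 -0.28 0 0 -0.13 0.56 -1" --pt "0.12 -0.29 -0.01 0 -0.13 0.56 -1" --pt "0.09 -0.3 -0.01 0 -0.13 0.56 -1" --pt "0.07 -0.31 -0.01 0 -0.12 0.57 -1" --pt "0.04 -0.31 -0.01 -0.01 -0.13 0.56 -1" --pt "0.01 -0.32 -0.02 0 -0.12 0.57 -1"

```text
time_s: 19.85
eef_pos: [0.4656, -0.2412, 0.2488]
tcp_rot: [167.3, -0.1, 140.4]
force: [-0.4, -0.6, -3.5]
opening: 0.007
finger_force: 55.0
```

Emit:
step_arm --pt "0.06 -0.28 0.07 0 0 0 -1" --pt "0.06 -0.28 0.07 0 0 0 -1" --pt "0.07 -0.28 0.08 0 0 0 -1" --pt "0.06 -0.28 0.07 0 0 0 -1" --pt "0.07 -0.27 0.08 0 0 0 -1" --pt "0 0 0 0 0 0 -1" --pt "0 0 0 0 0 0 -1"

```text
time_s: 20.55
eef_pos: [0.361, -0.3187, 0.1825]
tcp_rot: [167.2, -0.1, 140.4]
force: [0.5, 0.3, -4.1]
opening: 0.0072
finger_force: 55.0
```

```bash
python3 - <<'E'
from s4 import *
a=grab('top');b=grab('side')
cv2.imwrite('pics/g6.png',np.hstack([cv2.resize(a['image'][130:310,190:400],None,fx=1.9,fy=1.9),cv2.resize(b['image'][60:240,210:420],None,fx=1.9,fy=1.9)])[:,:,::-1])
M=np.array([.3938,-.2785,.004]);Rm=Ro.from_euler('z',-70,degrees=True)
go([(*tool(M+[0,0,.015],Rm),20)],-1)
E
```

```text
t20.6 pos [ 0.3622 -0.3187  0.1832] rpy [1.672e+02 1.000e-01 1.405e+02] open0.0073 ff 55.0 F [-0.2  0.9 -3.3] q [ 14.1  13.9  36.1 117.2 -25.2  56.5 115.1]
[[0.0,-0.04,0.17,0.0,0.0,0.0,-1],[0.0,-0.04,0.17,0.0,0.0,0.0,-1],[0.0,-0.04,0.17,0.0,0.0,0.0,-1],[0.0,-0.05,0.17,0.0,0.0,0.0,-1],[0.0,-0.04,0.17,0.01,0.0,0.0,-1],[0.01,-0.05,0.17,0.0,0.0,0.01,-1]]
end [ 0.3598 -0.3202  0.078 ] [167.3   0.  140.5]
```

View pics/g6.png

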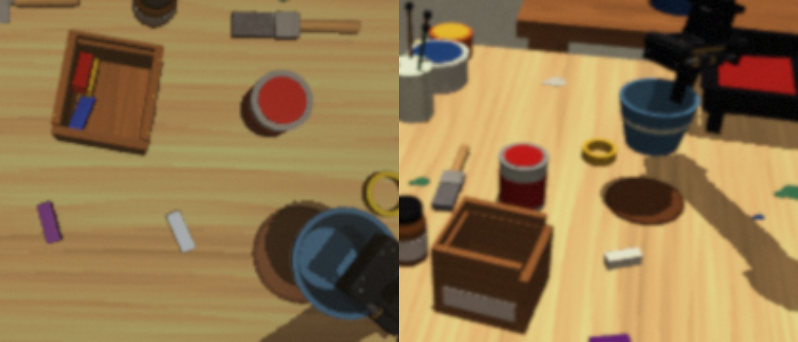

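Red, yellow and blue lie inside the box at the left wall, around top px (233,181), and the pot is empty above the mat. Lowering.

Emit:
step_arm --pt "0 -0.04 0.17 0 0 0 -1" --pt "0 -0.04 0.17 0 0 0 -1" --pt "0 -0.04 0.17 0 0 0 -1" --pt "0 -0.05 0.17 0 0 0 -1" --pt "0 -0.04 0.17 0.01 0 0 -1" --pt "0.01 -0.05 0.17 0 0 0 -1" --pt "0 0 0 0 0 0 -1" --pt "0 0 0 0 0 0 -1"

```text
time_s: 21.45
eef_pos: [0.3597, -0.321, 0.0783]
tcp_rot: [167.3, 0.1, 140.5]
force: [0.5, -0.1, -3.5]
opening: 0.0069
finger_force: 55.0
```

```bash
python3 - <<'E'
from s4 import *
st(); a=grab('top'); b=grab('side')
o=blobs(a,[90,40,20],[125,255,255],(290,210,410,320))[0]; e=cv2.fitEllipse(cv2.convexHull(o[3])); print('top rim',e, onz(a,*e[0],.105))
m=blobs(a,[5,100,50],[16,255,125],(310,230,390,300))[0]; print('mat',m[0],m[1])
o=blobs(b,[90,40,20],[125,255,255],(290,110,400,210))[0]; r=cv2.boundingRect(o[3]); print('side bbox',r)
cv2.imwrite('pics/g7.png',cv2.resize(b['image'][90:210,280:400,::-1],None,fx=4,fy=4,interpolation=cv2.INTER_CUBIC))
E
```

```text
t21.4 pos [ 0.3597 -0.321   0.0783] rpy [1.673e+02 1.000e-01 1.405e+02] open0.0069 ff 55.0 F [ 0.5 -0.1 -3.5] q [ 19.8  23.6  31.4 122.3 -35.8  45.4 127. ]
top rim ((358.69146728515625, 265.2004699707031), (49.17390060424805, 51.8077507019043), 151.7217254638672) [ 0.39664217 -0.27913628  0.105     ]
mat 446.5 [332.1272863  262.28032848]
side bbox (323, 130, 39, 26)
```

View pics/g7.png

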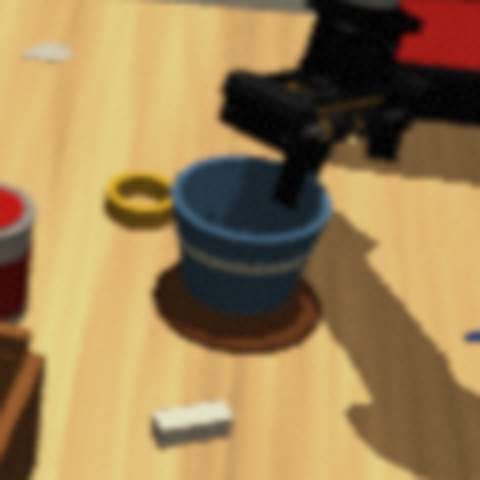

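The empty pot hangs upright about 15 mm over the mat; its rim centre (0.397,-0.279) matches the mat. Lowering gently to contact.

Emit:
step_arm --pt "0 -0.01 0.06 0 0 0 -1" --pt "0 -0.01 0.05 0 0 0 -1" --pt "0 0 0.01 0 0 0 -1" --pt "0 0 0 0 0 0 -1" --pt "0 0 0 0 0 0 -1"

```text
time_s: 22.05
eef_pos: [0.3592, -0.3208, 0.0658]
tcp_rot: [167.3, 0.1, 140.4]
force: [0.0, 0.3, -3.3]
opening: 0.0075
finger_force: 55.0
```

Emit:
step_arm --pt "0 -0.01 0.01 0 0 0 -1" --pt "0 0 0 0 0 0 -1" --pt "0 0 0 0 0 0 -1"

```text
time_s: 22.35
eef_pos: [0.3586, -0.3214, 0.0646]
tcp_rot: [167.3, 0.1, 140.4]
force: [-0.3, 0.6, -3.1]
opening: 0.0075
finger_force: 55.0
```

Emit:
step_arm --pt "0 0 0.01 0 0 0 -1" --pt "0 0 0 0 0 0 -1" --pt "0 0 0 0 0 0 -1"

```text
time_s: 22.65
eef_pos: [0.3588, -0.3211, 0.0636]
tcp_rot: [167.3, 0.0, 140.4]
force: [-0.8, 0.5, -2.8]
opening: 0.0069
finger_force: 55.0
```

Emit:
step_arm --pt "0 0 0.01 0 0 0 -1" --pt "0 0 0 0 0 0 -1" --pt "0 0 0 0 0 0 -1"

```text
time_s: 22.95
eef_pos: [0.3589, -0.3212, 0.0631]
tcp_rot: [167.3, 0.1, 140.4]
force: [-2.7, 1.2, 5.5]
opening: 0.0071
finger_force: 55.0
```

Emit:
step_arm --pt "0 0 0 0 0 0 -0.7" --pt "0 0 0 0 0 0 -0.5" --pt "0 0 0 0 0 0 -0.3" --pt "0 0 0 0 0 0 -0.3" --pt "0 0 0 0 0 0 -0.3" --pt "0 0 0 0 0 0 -0.3" --squeeze 20

```text
time_s: 23.55
eef_pos: [0.359, -0.321, 0.0626]
tcp_rot: [167.3, 0.0, 140.4]
force: [0.7, -0.2, -0.0]
opening: 0.03
finger_force: 0.0
```

Emit:
step_arm --pt "0 0 -0.1 0 0 0 -0.3" --pt "0 0 -0.2 0 0 0 -0.3" --pt "0 0 -0.3 0 0 0 -0.3" --pt "0 0 -0.4 0 0 0 -0.3" --pt "0 0 -0.4 0 0 0 -0.3" --pt "0 0 0 0 0 0 0.2"

```text
time_s: 24.15
eef_pos: [0.3401, -0.3488, 0.2047]
tcp_rot: [167.3, 0.7, 140.2]
force: [-0.7, -0.8, -0.3]
opening: 0.0333
finger_force: 0.0
```

```bash
cat > look.py <<'E'
from h import *
C={'orange':([5,195,90],[14,255,255]),'violet':([125,60,40],[170,255,255]),'white':([0,0,115],[179,55,255])}
def strays(a,rois):
    for n,roi in rois.items():
        for o in blobs(a,*C[n],roi,60)[:1]:
            W=np.array([onz(a,*p,.022)[:2] for p in o[3][:,0]]).astype(np.float32)*1000; r=cv2.minAreaRect(W)
            bx=cv2.boxPoints(r); e=max([bx[1]-bx[0],bx[2]-bx[1]],key=lambda v:v@v)
            print(n,o[0],o[1].round(1),onz(a,*o[1],.022)[:2].round(4),np.round(r[1]),'ang %.1f'%(np.degrees(np.arctan2(e[1],e[0]))%180))
E
python3 - <<'E'
from look import *
st(); a=grab('top','t9.png'); 
strays(a,{'orange':(70,190,130,245),'violet':(195,225,240,270),'white':(265,230,305,275)})
o=blobs(a,[90,40,20],[125,255,255],(290,210,410,320))[0]; e=cv2.fitEllipse(cv2.convexHull(o[3])); print('pot', o[0],e, onz(a,*e[0],.092))
E
```

```text
t24.1 pos [ 0.3401 -0.3488  0.2047] rpy [167.3   0.7 140.2] open0.0333 ff 0.0 F [-0.7 -0.8 -0.3] q [ 16.5  13.   38.1 115.1 -23.9  59.4 117.6]
orange 126.5 [104.4 216.4] [0.5124 0.4113] [21. 57.] ang 162.8
violet 131.5 [215.4 246.8] [0.4338 0.0956] [57. 21.] ang 17.4
white 136.0 [284.7 251.3] [ 0.4251 -0.098 ] [59. 21.] ang 24.8
pot 1891.5 ((357.21722412109375, 265.23052978515625), (48.25746536254883, 51.31169509887695), 145.30682373046875) [ 0.3956424  -0.27918888  0.092     ]
```

The pot stands on the mat at (0.396,-0.279) and the strays have not moved. White next.

```bash
python3 - <<'E'
from ik import *
s=st()
W=(.4255,-.098)
go([((.42,-.14,.17),down(60),38),((*W,.1),down(24.8),38),((*W,.03),down(24.8),25),((*W,.005),down(24.8),13)],.2)
q=np.radians(s['q'])
for p,y in(((.42,-.14,.17),60),((*W,.005),24.8),((.62,-.01,.2),-9)):
    e,q=ik(np.array(p),down(y),[q],np.radians(1)); print('%.3f'%e,np.round(np.degrees(q)))
E
```

```text
t24.2 pos [ 0.3397 -0.3466  0.2022] rpy [167.3   0.4 140.3] open0.0365 ff 0.0 F [-0.3  0.3 -0.3] q [ 16.5  13.2  38.  115.3 -24.   59.4 117.6]
t24.2 pos [ 0.3397 -0.3466  0.2022] rpy [167.3   0.4 140.3] open0.0365 ff 0.0 F [-0.3  0.3 -0.3] q [ 16.5  13.2  38.  115.3 -24.   59.4 117.6]
[[0.07,0.2,0.08,0.13,-0.1,0.93,0.2],[0.1,0.19,0.07,0.13,-0.1,0.93,0.2],[0.12,0.17,0.07,0.13,-0.1,0.93,0.2],[0.15,0.16,0.06,0.13,-0.1,0.93,0.2],[0.17,0.13,0.06,0.12,-0.1,0.93,0.2],[0.19,0.11,0.05,0.13,-0.1,0.93,0.2],[0.2,0.08,0.05,0.13,-0.1,0.93,0.2],[0.21,0.06,0.04,0.12,-0.1,0.93,0.2]]
[[0.22,0.03,0.04,0.13,-0.09,0.93,0.2],[0.22,-0.01,0.03,0.12,-0.1,0.94,0.2],[0.08,-0.03,0.14,0.0,0.0,0.82,0.2],[0.07,-0.04,0.14,0.0,0.0,0.82,0.2],[0.07,-0.05,0.14,0.0,0.0,0.82,0.2],[0.06,-0.06,0.14,0.0,0.0,0.82,0.2],[0.06,-0.07,0.14,0.0,0.0,0.81,0.2],[0.0,0.0,0.23,0.0,0.0,0.0,0.2]]
[[0.0,0.0,0.23,0.0,0.0,0.0,0.2],[0.0,0.0,0.24,0.0,0.0,0.0,0.2],[0.0,0.0,0.12,0.0,0.0,0.0,0.2],[0.0,0.0,0.13,0.0,0.0,0.0,0.2]]
end [ 0.4257 -0.0979  0.0048] [180.    0.   24.8]
0.000 [-29.  11.  47. 124. -10.  49.  -6.]
0.000 [-24.  30.  39. 129. -37.  32. -22.]
0.000 [-34.  35.  53.  92. -30.  68. -74.]
```

Emit:
step_arm --pt "0.07 0.2 0.08 0.13 -0.1 0.93 0.2" --pt "0.1 0.19 0.07 0.13 -0.1 0.93 0.2" --pt "0.12 0.17 0.07 0.13 -0.1 0.93 0.2" --pt "0.15 0.16 0.06 0.13 -0.1 0.93 0.2" --pt "0.17 0.13 0.06 0.12 -0.1 0.93 0.2" --pt "0.19 0.11 0.05 0.13 -0.1 0.93 0.2" --pt "0.2 0.08 0.05 0.13 -0.1 0.93 0.2" --pt "0.21 0.06 0.04 0.12 -0.1 0.93 0.2"

```text
time_s: 25.0
eef_pos: [0.3992, -0.1815, 0.1731]
tcp_rot: [177.9, -1.5, 77.4]
force: [-0.2, 0.4, 0.0]
opening: 0.0523
finger_force: 0.0
```

Emit:
step_arm --pt "0.22 0.03 0.04 0.13 -0.09 0.93 0.2" --pt "0.22 -0.01 0.03 0.12 -0.1 0.94 0.2" --pt "0.08 -0.03 0.14 0 0 0.82 0.2" --pt "0.07 -0.04 0.14 0 0 0.82 0.2" --pt "0.07 -0.05 0.14 0 0 0.82 0.2" --pt "0.06 -0.06 0.14 0 0 0.82 0.2" --pt "0.06 -0.07 0.14 0 0 0.81 0.2" --pt "0 0 0 0 0 0 0.2"

```text
time_s: 25.8
eef_pos: [0.417, -0.0967, 0.0962]
tcp_rot: [-179.6, 0.3, 26.7]
force: [-0.4, 0.0, -0.9]
opening: 0.052
finger_force: 0.0
```

```bash
python3 - <<'E'
from look import *
W=(.4255,-.098); b=grab('side')
o=blobs(b,[0,0,110],[179,70,255],(300,175,350,215)); print([(x[0],x[1]) for x in o[:2]],'expect [327.6,193.9]')
go([((*W,.03),down(24.8),25),((*W,.005),down(24.8),13)],.2)
E
```

```text
[(52.5, array([327.80634921, 193.58730159]))] expect [327.6,193.9]
t25.9 pos [ 0.4179 -0.0976  0.0972] rpy [-179.7    0.2   26.7] open0.0521 ff 0.0 F [-0.4 -0.5  0.6] q [-29.1  17.5  43.9 128.7 -19.   40.4 -35. ]
[[0.02,0.01,0.22,-0.01,0.01,0.07,0.2],[0.02,0.02,0.23,-0.01,0.0,0.08,0.2],[0.03,0.01,0.22,-0.02,0.01,0.07,0.2],[0.0,0.0,0.13,0.0,0.0,0.0,0.2],[0.0,0.0,0.12,0.0,0.0,0.0,0.2]]
end [ 0.4257 -0.0979  0.0052] [180.   -0.   24.8]
```

Emit:
step_arm --pt "0.02 0.01 0.22 -0.01 0.01 0.07 0.2" --pt "0.02 0.02 0.23 -0.01 0 0.08 0.2" --pt "0.03 0.01 0.22 -0.02 0.01 0.07 0.2" --pt "0 0 0.13 0 0 0 0.2" --pt "0 0 0.12 0 0 0 0.2" --pt "0 0 0 0 0 0 0.2"

```text
time_s: 26.45
eef_pos: [0.4267, -0.0988, 0.0058]
tcp_rot: [180.0, -0.1, 24.7]
force: [0.6, -0.2, 0.5]
opening: 0.0522
finger_force: 0.0
```

Emit:
step_arm --pt "0 0 0 0 0 0 -0.3" --pt "0 0 0 0 0 0 -0.8" --pt "0 0 0 0 0 0 -0.9" --pt "0 0 0 0 0 0 -0.9" --pt "0 0 0 0 0 0 -0.9" --pt "0 0 0 0 0 0 -0.9" --pt "0 0 0 0 0 0 -0.9" --squeeze 20

```text
time_s: 27.15
eef_pos: [0.4276, -0.0983, 0.0066]
tcp_rot: [179.9, -0.3, 24.6]
force: [-0.4, 1.0, 4.8]
opening: 0.0219
finger_force: 20.0
```

```bash
python3 - <<'E'
from ik import *
D=np.array([.6156,.0104]); c,s_=np.cos(np.radians(-9)),np.sin(np.radians(-9))
p=D+[c*.0-s_*-.02, s_*.0+c*-.02]; print(p)
s=env.read_state();P=s['eef_pos']
go([((P[0],P[1],.2),down(15),35),((*p,.22),down(-9),45),((*p,.11),down(-9),35),((*p,.072),down(-9),20)],-.9)
E
```

```text
[ 0.61247131 -0.00935377]
t27.1 pos [ 0.4276 -0.0983  0.0066] rpy [179.9  -0.3  24.6] open0.0219 ff 20.0 F [-0.4  1.   4.8] q [-19.2  28.2  33.3 130.8 -32.9  28.8 -25. ]
[[0.0,0.0,-0.32,0.0,-0.01,0.19,-0.9],[0.0,0.0,-0.32,0.0,0.0,0.19,-0.9],[0.0,0.0,-0.32,0.0,-0.01,0.19,-0.9],[0.0,0.0,-0.32,0.0,0.0,0.18,-0.9],[0.0,0.0,-0.33,0.0,-0.01,0.19,-0.9],[0.0,0.0,-0.32,0.01,0.0,0.18,-0.9],[0.4,-0.08,-0.04,0.0,0.0,0.56,-0.9],[0.4,-0.11,-0.04,0.0,0.0,0.56,-0.9]]
[[0.39,-0.14,-0.04,0.0,0.0,0.56,-0.9],[0.37,-0.17,-0.04,0.0,0.0,0.56,-0.9],[0.36,-0.21,-0.04,0.0,0.0,0.55,-0.9],[0.0,0.0,0.27,0.0,0.0,0.0,-0.9],[0.0,0.0,0.28,0.0,0.0,0.0,-0.9],[0.0,0.0,0.27,0.0,0.0,0.0,-0.9],[0.0,0.0,0.28,0.0,0.0,0.0,-0.9],[0.0,0.0,0.19,0.0,0.0,0.0,-0.9]]
[[0.0,0.0,0.19,0.0,0.0,0.0,-0.9]]
end [ 0.6129 -0.009   0.0717] [-180.    0.   -9.]
```

Emit:
step_arm --pt "0 0 -0.32 0 -0.01 0.19 -0.9" --pt "0 0 -0.32 0 0 0.19 -0.9" --pt "0 0 -0.32 0 -0.01 0.19 -0.9" --pt "0 0 -0.32 0 0 0.18 -0.9" --pt "0 0 -0.33 0 -0.01 0.19 -0.9" --pt "0 0 -0.32 0.01 0 0.18 -0.9" --pt "0.4 -0.08 -0.04 0 0 0.56 -0.9" --pt "0.4 -0.11 -0.04 0 0 0.56 -0.9"

```text
time_s: 27.95
eef_pos: [0.5021, -0.0617, 0.2094]
tcp_rot: [-179.7, -0.3, 5.1]
force: [0.3, -0.4, -0.4]
opening: 0.0218
finger_force: 20.0
```

Emit:
step_arm --pt "0.39 -0.14 -0.04 0 0 0.56 -0.9" --pt "0.37 -0.17 -0.04 0 0 0.56 -0.9" --pt "0.36 -0.21 -0.04 0 0 0.55 -0.9" --pt "0 0 0 0 0 0 -0.9" --pt "0 0 0 0 0 0 -0.9"

```text
time_s: 28.45
eef_pos: [0.6127, -0.0089, 0.2182]
tcp_rot: [179.9, 0.1, -8.9]
force: [-0.1, -1.0, -0.4]
opening: 0.0216
finger_force: 20.0
```

```bash
python3 - <<'E'
from ik import *
p=(.6125,-.0094)
go([((*p,.11),down(-9),35),((*p,.072),down(-9),20)],-.9)
E
```

```text
t28.4 pos [ 0.6127 -0.0089  0.2182] rpy [ 1.799e+02  1.000e-01 -8.900e+00] open0.0216 ff 20.0 F [-0.1 -1.  -0.4] q [-41.   28.9  54.   99.2 -25.4  65.3 -78.3]
[[0.0,0.0,0.27,0.0,0.0,0.0,-0.9],[0.0,0.0,0.27,0.0,0.0,0.0,-0.9],[0.0,0.0,0.27,0.01,0.01,0.01,-0.9],[0.0,0.0,0.27,0.0,0.0,0.0,-0.9],[0.0,0.0,0.19,0.0,0.0,0.0,-0.9],[0.0,0.0,0.19,0.0,0.0,0.0,-0.9]]
end [ 0.6125 -0.0091  0.0722] [180.   0.  -9.]
```

Emit:
step_arm --pt "0 0 0.27 0 0 0 -0.9" --pt "0 0 0.27 0 0 0 -0.9" --pt "0 0 0.27 0 0 0 -0.9" --pt "0 0 0.27 0 0 0 -0.9" --pt "0 0 0.19 0 0 0 -0.9" --pt "0 0 0.18 0 0 0 -0.9" --pt "0 0 0 0 0 0 -0.9"

```text
time_s: 29.15
eef_pos: [0.6102, -0.0094, 0.0722]
tcp_rot: [180.0, 0.3, -9.0]
force: [-0.2, -0.3, -1.1]
opening: 0.022
finger_force: 20.0
```

Emit:
step_arm --pt "0 0 0 0 0 0 -0.2" --pt "0 0 0 0 0 0 -0.2" --pt "0 0 0 0 0 0 -0.2" --pt "0 0 -0.2 0 0 0 -0.2" --pt "0 0 -0.4 0 0 0 -0.2" --pt "0 0 -0.4 0 0 0 -0.2" --pt "0 0 -0.4 0 0 0 -0.2" --pt "0 0 0 0 0 0 0.2"

```text
time_s: 29.95
eef_pos: [0.6165, -0.0105, 0.2208]
tcp_rot: [-179.9, -0.6, -9.0]
force: [0.4, -0.3, 0.8]
opening: 0.0382
finger_force: 0.0
```

```bash
python3 - <<'E'
from ik import *
W=(.4343,.0956)
go([((.45,.085,.15),down(17.4),42),((*W,.1),down(17.4),40)],.2)
E
```

```text
t29.9 pos [ 0.6165 -0.0105  0.2208] rpy [-179.9   -0.6   -9. ] open0.0382 ff 0.0 F [ 0.4 -0.3  0.8] q [-40.9  28.7  54.2  99.1 -25.7  64.8 -78. ]
[[-0.36,-0.14,0.14,0.0,-0.02,-0.61,0.2],[-0.35,-0.17,0.14,0.0,-0.01,-0.62,0.2],[-0.33,-0.2,0.14,0.0,-0.02,-0.61,0.2],[-0.31,-0.23,0.14,0.0,-0.01,-0.62,0.2],[-0.28,-0.25,0.14,0.0,-0.02,-0.61,0.2],[-0.06,-0.07,0.25,0.0,0.0,0.0,0.2],[-0.06,-0.08,0.25,0.0,0.0,0.0,0.2]]
end [0.4341 0.0958 0.0998] [-180.     0.    17.4]
```

Emit:
step_arm --pt "-0.36 -0.14 0.14 0 -0.02 -0.61 0.2" --pt "-0.35 -0.17 0.14 0 -0.01 -0.62 0.2" --pt "-0.33 -0.2 0.14 0 -0.02 -0.61 0.2" --pt "-0.31 -0.23 0.14 0 -0.01 -0.62 0.2" --pt "-0.28 -0.25 0.14 0 -0.02 -0.61 0.2" --pt "-0.06 -0.07 0.25 0 0 0 0.2" --pt "-0.06 -0.08 0.25 0 0 0 0.2" --pt "0 0 0 0 0 0 0.2"

```text
time_s: 30.75
eef_pos: [0.4257, 0.0973, 0.0934]
tcp_rot: [-179.8, 1.0, 17.5]
force: [-0.6, 0.5, 0.5]
opening: 0.0525
finger_force: 0.0
```

```bash
python3 - <<'E'
from look import *
W=(.4343,.0956); b=grab('side')
o=blobs(b,[125,80,40],[170,255,255],(290,220,360,265)); print([(x[0],x[1]) for x in o[:2]],'expect [320.3,240.1]')
go([((*W,.03),down(17.4),25),((*W,.006),down(17.4),13)],.2)
E
```

```text
[(177.0, array([320.55367232, 240.93220339]))] expect [320.3,240.1]
t30.8 pos [0.428  0.0968 0.0949] rpy [-179.8    0.8   17.4] open0.0519 ff 0.0 F [ 1.1 -1.2  0.1] q [-56.4  19.8  46.6 127.4 -21.9  41.6 -67.2]
[[0.02,0.01,0.22,-0.01,0.03,0.0,0.2],[0.02,0.01,0.21,0.0,0.03,0.0,0.2],[0.02,0.01,0.22,-0.01,0.04,0.0,0.2],[0.0,0.0,0.12,0.0,0.0,0.0,0.2],[0.0,0.0,0.12,0.0,0.0,0.0,0.2]]
end [0.434  0.0957 0.0058] [180.   -0.   17.4]
```

Emit:
step_arm --pt "0.01 0 0.22 0 0.01 0 0.2" --pt "0.01 0 0.22 0 0.01 0 0.2" --pt "0.01 0 0.22 0 0.01 0 0.2" --pt "0 0 0.12 0 0 0 0.2" --pt "0 0 0.12 0 0 0 0.2" --pt "0 0 0 0 0 0 0.2" --pt "0 0 0 0 0 0 0.2"

```text
time_s: 31.5
eef_pos: [0.4316, 0.0978, 0.0058]
tcp_rot: [-179.8, 0.4, 17.4]
force: [-0.1, -0.1, 0.5]
opening: 0.0519
finger_force: 0.0
```

Emit:
step_arm --pt "0 0 0 0 0 0 -0.3" --pt "0 0 0 0 0 0 -0.8" --pt "0 0 0 0 0 0 -0.9" --pt "0 0 0 0 0 0 -0.9" --pt "0 0 0 0 0 0 -0.9" --pt "0 0 0 0 0 0 -0.9" --pt "0 0 0 0 0 0 -0.9" --squeeze 20

```text
time_s: 32.2
eef_pos: [0.4311, 0.0981, 0.0054]
tcp_rot: [-179.8, 0.4, 17.4]
force: [-0.6, -0.0, 4.6]
opening: 0.0222
finger_force: 20.0
```

```bash
python3 - <<'E'
from ik import *
p=(.6156,.006)
s=env.read_state();P=s['eef_pos']
go([((P[0],P[1],.2),down(17.4),35),((*p,.22),down(-9),45)],-.9)
E
```

```text
t32.2 pos [0.4311 0.0981 0.0054] rpy [-179.8    0.4   17.4] open0.0222 ff 20.0 F [-0.6 -0.   4.6] q [-46.4  29.4  35.5 130.1 -34.7  30.4 -56.1]
[[0.0,0.0,-0.32,0.0,0.01,0.0,-0.9],[0.0,0.0,-0.33,0.0,0.01,0.0,-0.9],[0.0,0.0,-0.32,-0.01,0.01,0.0,-0.9],[0.0,0.0,-0.33,0.0,0.01,0.0,-0.9],[0.0,0.0,-0.32,-0.01,0.0,0.0,-0.9],[-0.01,0.0,-0.33,0.0,0.01,0.0,-0.9],[0.3,0.29,-0.04,0.0,0.0,0.61,-0.9],[0.32,0.26,-0.04,0.0,0.0,0.62,-0.9]]
[[0.34,0.22,-0.04,0.0,0.0,0.61,-0.9],[0.37,0.19,-0.04,0.0,0.0,0.62,-0.9],[0.38,0.16,-0.04,0.0,0.0,0.61,-0.9]]
end [0.6158 0.006  0.2204] [-180.   -0.   -9.]
```

Emit:
step_arm --pt "0 0 -0.32 0 0.01 0 -0.9" --pt "0 0 -0.33 0 0.01 0 -0.9" --pt "0 0 -0.32 0 0.01 0 -0.9" --pt "0 0 -0.33 0 0.01 0 -0.9" --pt "0 0 -0.32 0 0 0 -0.9" --pt "0 0 -0.33 0 0.01 0 -0.9" --pt "0.3 0.29 -0.04 0 0 0.61 -0.9" --pt "0.32 0.26 -0.04 0 0 0.62 -0.9"

```text
time_s: 33.0
eef_pos: [0.5068, 0.0624, 0.2101]
tcp_rot: [-179.5, -0.2, 7.0]
force: [-0.3, -0.8, -0.8]
opening: 0.022
finger_force: 20.0
```

Emit:
step_arm --pt "0.34 0.22 -0.04 0 0 0.61 -0.9" --pt "0.37 0.19 -0.04 0 0 0.62 -0.9" --pt "0.38 0.16 -0.04 0 0 0.61 -0.9" --pt "0 0 0 0 0 0 -0.9" --pt "0 0 0 0 0 0 -0.9"

```text
time_s: 33.5
eef_pos: [0.6164, 0.0051, 0.2189]
tcp_rot: [-179.9, 0.2, -9.0]
force: [-0.7, 0.5, -0.9]
opening: 0.0218
finger_force: 20.0
```

```bash
python3 - <<'E'
from ik import *
p=(.6156,.006)
go([((*p,.11),down(-9),35),((*p,.078),down(-9),20)],-.9)
E
```

```text
t33.5 pos [0.6164 0.0051 0.2189] rpy [-179.9    0.2   -9. ] open0.0218 ff 20.0 F [-0.7  0.5 -0.9] q [-43.3  30.3  56.5  98.7 -27.4  66.3 -77.9]
[[0.0,0.0,0.27,0.0,0.0,0.0,-0.9],[0.0,0.0,0.27,0.0,0.01,0.0,-0.9],[0.0,0.0,0.27,0.0,0.0,0.0,-0.9],[-0.01,-0.01,0.28,-0.01,0.01,0.0,-0.9],[0.0,0.0,0.16,0.0,0.0,0.0,-0.9],[0.0,0.0,0.16,0.0,0.0,0.0,-0.9]]
end [0.6154 0.0064 0.0779] [180.  -0.  -9.]
```

Emit:
step_arm --pt "0 0 0.27 0 0 0 -0.9" --pt "0 0 0.27 0 0 0 -0.9" --pt "0 0 0.27 0 0 0 -0.9" --pt "0 0 0.27 0 0.01 0 -0.9" --pt "0 0 0.16 0 0 0 -0.9" --pt "0 0 0.16 0 0 0 -0.9" --pt "0 0 0 0 0 0 -0.9"

```text
time_s: 34.2
eef_pos: [0.6151, 0.0072, 0.0783]
tcp_rot: [-179.8, 0.2, -8.9]
force: [-0.7, 0.1, -0.1]
opening: 0.022
finger_force: 20.0
```

Emit:
step_arm --pt "0 0 0 0 0 0 -0.2" --pt "0 0 0 0 0 0 -0.2" --pt "0 0 0 0 0 0 -0.2" --pt "0 0 -0.2 0 0 0 -0.2" --pt "0 0 -0.4 0 0 0 -0.2" --pt "0 0 -0.4 0 0 0 -0.2" --pt "0 0 -0.4 0 0 0 -0.2" --pt "0 0 0 0 0 0 0.2"

```text
time_s: 35.0
eef_pos: [0.6202, 0.0046, 0.2264]
tcp_rot: [-179.7, -0.7, -9.0]
force: [0.3, -0.2, -0.2]
opening: 0.038
finger_force: 0.0
```

```bash
python3 - <<'E'
from ik import *
from look import strays
a=grab('top'); strays(a,{'orange':(70,180,150,250)})
W=(.512,.411); s=env.read_state(); q=np.radians(s['q'])
go([((.56,.2,.22),down(75),42),((*W,.12),down(162.8),42)],.2)
for p,y in(((.56,.2,.22),75),((*W,.12),162.8),((*W,.006),162.8)):
    e,q=ik(np.array(p),down(y),[q],np.radians(1)); print('%.3f'%e,np.round(np.degrees(q)))
E
```

```text
orange 127.0 [104.6 216.6] [0.5117 0.4105] [22. 57.] ang 163.9
t35.0 pos [0.6185 0.0053 0.2235] rpy [-179.7   -0.4   -9. ] open0.0407 ff 0.0 F [ 0.2  0.2 -1.1] q [-43.5  29.9  56.8  98.5 -27.5  66.2 -77.9]
[[-0.08,-0.17,0.0,0.0,-0.01,-0.89,0.2],[-0.06,-0.18,0.0,0.0,-0.01,-0.89,0.2],[-0.03,-0.18,0.0,0.0,0.0,-0.89,0.2],[-0.01,-0.18,0.0,0.0,-0.01,-0.89,0.2],[0.02,-0.18,0.01,0.0,0.0,-0.89,0.2],[0.04,-0.18,0.0,0.0,-0.01,-0.89,0.2],[0.06,-0.17,0.01,0.0,0.0,-0.89,0.2],[0.09,-0.17,0.0,0.0,-0.01,-0.89,0.2]]
[[0.11,-0.15,0.01,0.0,0.0,-0.88,0.2],[0.12,-0.14,0.0,0.0,-0.01,-0.89,0.2],[0.14,-0.12,0.01,0.0,0.0,-0.88,0.2],[0.17,-0.09,0.09,0.0,0.0,-0.93,0.2],[0.19,-0.07,0.09,0.0,0.0,-0.93,0.2],[0.19,-0.04,0.09,0.0,0.0,-0.93,0.2],[0.2,-0.01,0.09,0.0,0.0,-0.93,0.2],[0.2,0.01,0.09,0.0,0.0,-0.93,0.2]]
[[0.19,0.04,0.09,0.0,0.0,-0.93,0.2],[0.18,0.07,0.09,0.0,0.0,-0.93,0.2],[0.17,0.09,0.09,0.0,0.0,-0.93,0.2],[0.16,0.12,0.09,0.0,0.0,-0.93,0.2],[0.14,0.14,0.09,0.0,0.0,-0.92,0.2],[0.12,0.15,0.1,0.0,0.0,-0.93,0.2]]
end [0.512  0.4105 0.1198] [180.    0.  162.8]
0.000 [-50.  24.  36.  98. -16.  63. -24.]
0.000 [-50.  28.  11. 101.  -7.  51.  37.]
0.000 [-49.  36.  10. 106.  -9.  39.  38.]
```

Emit:
step_arm --pt "-0.08 -0.17 0 0 -0.01 -0.89 0.2" --pt "-0.06 -0.18 0 0 -0.01 -0.89 0.2" --pt "-0.03 -0.18 0 0 0 -0.89 0.2" --pt "-0.01 -0.18 0 0 -0.01 -0.89 0.2" --pt "0.02 -0.18 0.01 0 0 -0.89 0.2" --pt "0.04 -0.18 0 0 -0.01 -0.89 0.2" --pt "0.06 -0.17 0.01 0 0 -0.89 0.2" --pt "0.09 -0.17 0 0 -0.01 -0.89 0.2"

```text
time_s: 35.85
eef_pos: [0.5734, 0.1481, 0.2173]
tcp_rot: [-179.6, 0.3, 52.5]
force: [0.4, -0.0, -0.2]
opening: 0.0523
finger_force: 0.0
```

Emit:
step_arm --pt "0.11 -0.15 0.01 0 0 -0.88 0.2" --pt "0.12 -0.14 0 0 -0.01 -0.89 0.2" --pt "0.14 -0.12 0.01 0 0 -0.88 0.2" --pt "0.17 -0.09 0.09 0 0 -0.93 0.2" --pt "0.19 -0.07 0.09 0 0 -0.93 0.2" --pt "0.19 -0.04 0.09 0 0 -0.93 0.2" --pt "0.2 -0.01 0.09 0 0 -0.93 0.2" --pt "0.2 0.01 0.09 0 0 -0.93 0.2"

```text
time_s: 36.65
eef_pos: [0.5341, 0.2974, 0.1701]
tcp_rot: [-179.5, -0.1, 115.3]
force: [1.0, -0.3, 0.6]
opening: 0.0521
finger_force: 0.0
```

Emit:
step_arm --pt "0.19 0.04 0.09 0 0 -0.93 0.2" --pt "0.18 0.07 0.09 0 0 -0.93 0.2" --pt "0.17 0.09 0.09 0 0 -0.93 0.2" --pt "0.16 0.12 0.09 0 0 -0.93 0.2" --pt "0.14 0.14 0.09 0 0 -0.92 0.2" --pt "0.12 0.15 0.1 0 0 -0.93 0.2" --pt "0 0 0 0 0 0 0.2" --pt "0 0 0 0 0 0 0.2"

```text
time_s: 37.45
eef_pos: [0.509, 0.4101, 0.1158]
tcp_rot: [-179.7, -0.4, 162.7]
force: [0.1, -0.7, 0.8]
opening: 0.0524
finger_force: 0.0
```

```bash
python3 - <<'E'
from ik import *
W=(.512,.411)
b=grab('side'); o=blobs(b,[5,195,120],[13,255,255],(245,315,310,370)); print([(x[0],x[1]) for x in o[:2]],'expect [274.7,342.1]')
go([((*W,.03),down(163),25),((*W,.006),down(163),13)],.2)
E
```

```text
[(209.0, array([275.32854864, 342.33413078]))] expect [274.7,342.1]
t37.5 pos [0.5098 0.4095 0.1164] rpy [-179.8   -0.3  162.6] open0.0522 ff 0.0 F [-0.5 -0.8  0.5] q [-49.7  30.9  10.3  97.   -6.8  53.   36. ]
[[-0.01,0.01,0.22,-0.01,-0.01,-0.01,0.2],[0.0,0.0,0.21,-0.01,-0.01,-0.01,0.2],[0.0,0.01,0.22,0.0,-0.01,-0.01,0.2],[-0.01,0.0,0.21,-0.01,-0.01,-0.02,0.2],[0.0,0.0,0.12,0.0,0.0,0.0,0.2],[0.0,0.0,0.12,0.0,0.0,0.0,0.2]]
end [0.5119 0.4107 0.0064] [180.   0. 163.]
```

Emit:
step_arm --pt "-0.01 0.01 0.22 0 -0.01 -0.01 0.2" --pt "0 0 0.21 0 -0.01 -0.01 0.2" --pt "0 0 0.22 0 0 -0.01 0.2" --pt "0 0 0.21 0 0 -0.02 0.2" --pt "0 0 0.12 0 0 0 0.2" --pt "0 0 0.11 0 0 0 0.2" --pt "0 0 0 0 0 0 0.2" --pt "0 0 0 0 0 0 0.2"

```text
time_s: 38.3
eef_pos: [0.5106, 0.4116, 0.0081]
tcp_rot: [-179.9, -0.1, 163.2]
force: [0.6, -0.6, 0.4]
opening: 0.0521
finger_force: 0.0
```

Emit:
step_arm --pt "0 0 0 0 0 0 -0.3" --pt "0 0 0 0 0 0 -0.8" --pt "0 0 0 0 0 0 -0.9" --pt "0 0 0 0 0 0 -0.9" --pt "0 0 0 0 0 0 -0.9" --pt "0 0 0 0 0 0 -0.9" --pt "0 0 0 0 0 0 -0.9" --squeeze 20

```text
time_s: 39.0
eef_pos: [0.5101, 0.4117, 0.0078]
tcp_rot: [-179.9, -0.2, 163.3]
force: [0.3, 0.5, 2.4]
opening: 0.0218
finger_force: 20.0
```

```bash
python3 - <<'E'
from ik import *
s=env.read_state();P=s['eef_pos']
p=(.6140,.0005)
go([((P[0],P[1],.14),down(163),35),((*p,.24),down(171),42)],-.9)
E
```

```text
t39.0 pos [0.5101 0.4117 0.0078] rpy [-179.9   -0.2  163.3] open0.0218 ff 20.0 F [0.3 0.5 2.4] q [-48.6  38.7   8.6 100.2  -8.2  41.9  37.6]
[[0.0,0.0,-0.33,0.0,0.0,0.01,-0.9],[0.0,0.0,-0.33,-0.01,-0.01,0.01,-0.9],[0.0,0.0,-0.33,0.0,0.0,0.0,-0.9],[0.0,0.0,-0.33,-0.01,-0.01,0.01,-0.9],[-0.2,-0.33,-0.09,0.0,0.0,-0.08,-0.9],[-0.2,-0.33,-0.09,0.0,0.0,-0.09,-0.9],[-0.19,-0.34,-0.09,0.0,0.0,-0.08,-0.9],[-0.19,-0.34,-0.09,0.0,0.0,-0.09,-0.9]]
[[-0.18,-0.34,-0.09,0.0,0.0,-0.08,-0.9],[-0.18,-0.34,-0.09,0.0,0.0,-0.09,-0.9],[-0.17,-0.34,-0.09,0.0,0.0,-0.08,-0.9],[-0.17,-0.35,-0.09,0.0,0.0,-0.09,-0.9],[-0.16,-0.35,-0.09,0.0,0.0,-0.08,-0.9],[-0.16,-0.35,-0.1,0.0,0.0,-0.09,-0.9],[-0.16,-0.35,-0.09,0.0,0.0,-0.08,-0.9]]
end [6.143e-01 3.000e-04 2.396e-01] [180.   0. 171.]
```

Emit:
step_arm --pt "0 0 -0.33 0 0 0.01 -0.9" --pt "0 0 -0.33 0 -0.01 0.01 -0.9" --pt "0 0 -0.33 0 0 0 -0.9" --pt "0 0 -0.33 0 -0.01 0.01 -0.9" --pt "-0.2 -0.33 -0.09 0 0 -0.08 -0.9" --pt "-0.2 -0.33 -0.09 0 0 -0.09 -0.9" --pt "-0.19 -0.34 -0.09 0 0 -0.08 -0.9" --pt "-0.19 -0.34 -0.09 0 0 -0.09 -0.9"

```text
time_s: 39.8
eef_pos: [0.5486, 0.2599, 0.176]
tcp_rot: [-179.8, -0.0, 166.0]
force: [0.3, 0.5, 0.1]
opening: 0.0223
finger_force: 20.0
```

Emit:
step_arm --pt "-0.18 -0.34 -0.09 0 0 -0.08 -0.9" --pt "-0.18 -0.34 -0.09 0 0 -0.09 -0.9" --pt "-0.17 -0.34 -0.09 0 0 -0.08 -0.9" --pt "-0.17 -0.35 -0.09 0 0 -0.09 -0.9" --pt "-0.16 -0.35 -0.09 0 0 -0.08 -0.9" --pt "-0.16 -0.35 -0.1 0 0 -0.09 -0.9" --pt "-0.16 -0.35 -0.09 0 0 -0.08 -0.9" --pt "0 0 0 0 0 0 -0.9"

```text
time_s: 40.6
eef_pos: [0.6155, -0.0077, 0.242]
tcp_rot: [-179.6, 0.2, 170.4]
force: [-0.3, 0.1, -0.5]
opening: 0.0216
finger_force: 20.0
```

Emit:
step_arm --pt "0 0 0 0 0 0 -0.9" --pt "0 0 0 0 0 0 -0.9"

```text
time_s: 40.8
eef_pos: [0.6137, 0.0022, 0.2399]
tcp_rot: [-179.9, -0.1, 171.1]
force: [-0.2, 0.5, -0.5]
opening: 0.0219
finger_force: 20.0
```

```bash
python3 - <<'E'
from ik import *
p=(.6140,.0005)
go([((*p,.12),down(171),35),((*p,.082),down(171),20)],-.9)
E
```

```text
t40.8 pos [0.6137 0.0022 0.2399] rpy [-1.799e+02 -1.000e-01  1.711e+02] open0.0219 ff 20.0 F [-0.2  0.5 -0.5] q [-16.6  20.6  16.4  96.2  -6.2  64.3  82.6]
[[0.0,0.0,0.3,0.0,0.0,0.0,-0.9],[0.0,0.0,0.3,0.0,0.0,0.0,-0.9],[0.0,-0.01,0.3,-0.01,-0.01,0.01,-0.9],[-0.01,0.0,0.3,0.0,0.0,0.0,-0.9],[0.0,0.0,0.19,0.0,0.0,0.0,-0.9],[0.0,0.0,0.19,0.0,0.0,0.0,-0.9]]
end [0.6143 0.0009 0.0819] [-180.   -0.  171.]
```

Emit:
step_arm --pt "0 0 0.3 0 0 0 -0.9" --pt "0 0 0.3 0 0 0 -0.9" --pt "0 -0.01 0.3 0 0 0 -0.9" --pt "0 0 0.3 0 0 0 -0.9" --pt "0 0 0.19 0 0 0 -0.9" --pt "0 0 0.19 0 0 0 -0.9" --pt "0 0 0 0 0 0 -0.9"

```text
time_s: 41.5
eef_pos: [0.6113, 0.0014, 0.0794]
tcp_rot: [-179.8, -0.4, 171.2]
force: [-0.4, -0.6, -0.9]
opening: 0.0216
finger_force: 20.0
```

Emit:
step_arm --pt "0 0 0 0 0 0 -0.2" --pt "0 0 0 0 0 0 -0.2" --pt "0 0 0 0 0 0 -0.2" --pt "0 0 -0.2 0 0 0 -0.2" --pt "0 0 -0.4 0 0 0 -0.2" --pt "0 0 -0.4 0 0 0 -0.2" --pt "0 0 -0.4 0 0 0 -0.2" --pt "0 0 0 0 0 0 0.2"

```text
time_s: 42.3
eef_pos: [0.6181, -0.0008, 0.2301]
tcp_rot: [180.0, 0.7, 171.0]
force: [0.2, 0.5, 0.6]
opening: 0.0379
finger_force: 0.0
```

```bash
python3 - <<'E'
from ik import *
go([((.42,.258,.2),down(81),38)],.2)
E
```

```text
t42.3 pos [ 0.6181 -0.0008  0.2301] rpy [180.    0.7 171. ] open0.0379 ff 0.0 F [0.2 0.5 0.6] q [-16.4  21.   16.6  96.9  -6.5  62.3  83.1]
[[0.22,0.2,0.02,0.01,0.01,0.95,0.2],[0.24,0.17,0.03,0.01,0.01,0.95,0.2],[0.26,0.14,0.02,0.01,0.01,0.95,0.2],[0.28,0.1,0.03,0.0,0.01,0.95,0.2],[0.29,0.06,0.03,0.0,0.0,0.95,0.2],[0.3,0.01,0.02,0.01,0.01,0.95,0.2],[0.29,-0.03,0.03,0.0,0.0,0.95,0.2],[0.29,-0.07,0.03,0.01,0.01,0.95,0.2]]
[[0.28,-0.11,0.02,0.0,0.0,0.96,0.2],[0.25,-0.15,0.03,0.01,0.01,0.95,0.2],[0.24,-0.18,0.02,0.0,0.0,0.96,0.2]]
end [0.4202 0.2584 0.2003] [180.   0.  81.]
```

Emit:
step_arm --pt "0.22 0.2 0.02 0.01 0.01 0.95 0.2" --pt "0.24 0.17 0.03 0.01 0.01 0.95 0.2" --pt "0.26 0.14 0.02 0.01 0.01 0.95 0.2" --pt "0.28 0.1 0.03 0 0.01 0.95 0.2" --pt "0.29 0.06 0.03 0 0 0.95 0.2" --pt "0.3 0.01 0.02 0.01 0.01 0.95 0.2" --pt "0.29 -0.03 0.03 0 0 0.95 0.2" --pt "0.29 -0.07 0.03 0.01 0.01 0.95 0.2"

```text
time_s: 43.1
eef_pos: [0.469, 0.1884, 0.2019]
tcp_rot: [-179.3, -0.0, 105.3]
force: [0.3, 0.8, 0.2]
opening: 0.0521
finger_force: 0.0
```

Emit:
step_arm --pt "0.28 -0.11 0.02 0 0 0.96 0.2" --pt "0.25 -0.15 0.03 0.01 0.01 0.95 0.2" --pt "0.24 -0.18 0.02 0 0 0.96 0.2" --pt "0 0 0 0 0 0 0.2" --pt "0 0 0 0 0 0 0.2" --pt "0 0 0 0 0 0 0.2"

```text
time_s: 43.7
eef_pos: [0.4166, 0.2577, 0.1955]
tcp_rot: [-179.3, 0.2, 81.0]
force: [-0.7, -0.2, 0.2]
opening: 0.052
finger_force: 0.0
```

```bash
python3 - <<'E'
from ik import *
st(); a=grab('top'); b=grab('side')
cv2.imwrite('pics/g8.png',np.hstack([cv2.resize(a['image'][130:310,190:400],None,fx=1.9,fy=1.9),cv2.resize(b['image'][130:310,200:410],None,fx=1.9,fy=1.9)])[:,:,::-1])
go([((.4195,.2583,.05),down(81),30),((.4195,.2583,.0165),down(81),17)],.2)
E
```

```text
t43.7 pos [0.4166 0.2577 0.1955] rpy [-179.3    0.2   81. ] open0.0520 ff 0.0 F [-0.7 -0.2  0.2] q [-57.1  11.8  23.9 114.9  -6.2  55.1 -39. ]
t43.8 pos [0.4167 0.2576 0.1954] rpy [-179.3    0.2   80.9] open0.0520 ff 0.0 F [ 0.4 -0.3 -0. ] q [-57.   11.8  23.9 114.9  -6.2  55.1 -39. ]
[[0.0,0.01,0.29,-0.02,0.0,0.0,0.2],[0.0,0.01,0.29,-0.02,0.01,0.0,0.2],[0.01,0.01,0.29,-0.01,0.0,0.0,0.2],[0.0,0.0,0.29,-0.02,0.01,-0.01,0.2],[0.01,0.01,0.29,-0.01,0.0,0.0,0.2],[0.0,0.0,0.17,0.0,0.0,0.0,0.2],[0.0,0.0,0.17,0.0,0.0,0.0,0.2]]
end [0.4198 0.2587 0.0164] [-180.    0.   81.]
```

View pics/g8.png

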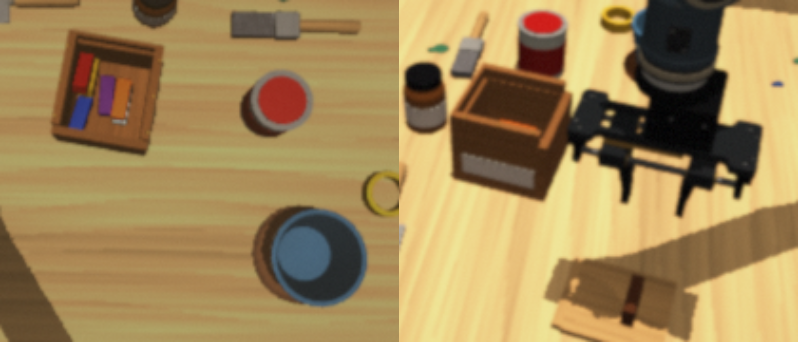

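All six blocks lie in the box and the pot stands on the mat. Regrasping the lid.

Emit:
step_arm --pt "0 0.01 0.29 -0.02 0 0 0.2" --pt "0 0.01 0.29 -0.02 0.01 0 0.2" --pt "0.01 0.01 0.29 -0.01 0 0 0.2" --pt "0 0 0.29 -0.02 0.01 -0.01 0.2" --pt "0.01 0.01 0.29 -0.01 0 0 0.2" --pt "0 0 0 0 0 0 0.2" --pt "0 0 0 0 0 0 0.2"

```text
time_s: 44.5
eef_pos: [0.4196, 0.2591, 0.0504]
tcp_rot: [-179.9, 0.1, 81.0]
force: [-0.2, 1.1, 0.5]
opening: 0.0525
finger_force: 0.0
```

```bash
python3 - <<'E'
from ik import *
go([((.4193,.2583,.0165),down(81.1),17)],.2)
E
```

```text
t44.5 pos [0.4196 0.2591 0.0504] rpy [-1.799e+02  1.000e-01  8.100e+01] open0.0525 ff 0.0 F [-0.2  1.1  0.5] q [-52.7  24.5  20.1 122.  -14.   35.8 -31.9]
[[0.0,0.0,0.17,0.0,0.0,-0.01,0.2],[-0.01,0.0,0.17,-0.01,0.01,0.0,0.2]]
end [0.4194 0.2581 0.0164] [180.   -0.   81.1]
```

Emit:
step_arm --pt "0 0 0.17 0 0 -0.01 0.2" --pt "-0.01 0 0.17 0 0 0 0.2" --pt "0 0 0 0 0 0 0.2" --pt "0 0 0 0 0 0 -0.2" --pt "0 0 0 0 0 0 -0.5" --pt "0 0 0 0 0 0 -1" --pt "0 0 0 0 0 0 -1" --pt "0 0 0 0 0 0 -1" --squeeze 25

```text
time_s: 45.3
eef_pos: [0.4189, 0.259, 0.0165]
tcp_rot: [-180.0, 0.0, 81.2]
force: [-0.4, 0.3, 0.7]
opening: 0.0203
finger_force: 0.0
```

Emit:
step_arm --pt "0 0 0 0 0 0 -1" --pt "0 0 0 0 0 0 -1" --pt "0 0 0 0 0 0 -1" --pt "0 0 0 0 0 0 -1"

```text
time_s: 45.7
eef_pos: [0.4189, 0.2589, 0.0164]
tcp_rot: [-179.9, 0.0, 81.2]
force: [-1.4, -0.7, 3.9]
opening: 0.0157
finger_force: 25.0
```

```bash
python3 - <<'E'
from ik import *
s=st()
u=np.array([np.cos(np.radians(-8.9)),np.sin(np.radians(-8.9))]); T=np.array([.5793,.0179])
pre=T-u*.160; print('pre',pre)
P=s['eef_pos']
go([((P[0],P[1],.16),down(81.1),30),((*pre,.15),down(81.1),40)],-1)
E
```

```text
t45.7 pos [0.4189 0.2589 0.0164] rpy [-179.9    0.    81.2] open0.0157 ff 25.0 F [-1.4 -0.7  3.9] q [-51.   27.9  18.1 123.  -16.2  31.4 -29.8]
pre [0.42122642 0.04265366]
t45.7 pos [0.4189 0.2589 0.0164] rpy [-179.9    0.    81.2] open0.0157 ff 25.0 F [-1.4 -0.7  3.9] q [-51.   27.9  18.1 123.  -16.2  31.4 -29.8]
[[0.0,0.0,-0.29,0.0,0.0,0.0,-1],[0.0,0.0,-0.29,0.0,0.0,0.0,-1],[0.0,0.0,-0.29,0.0,0.0,0.0,-1],[0.0,0.0,-0.28,0.0,0.0,0.0,-1],[0.0,0.0,-0.29,-0.01,0.0,0.01,-1],[-0.36,0.06,0.02,0.0,0.0,0.0,-1],[-0.35,0.06,0.02,0.0,0.0,0.0,-1],[-0.36,0.06,0.02,0.0,0.0,0.0,-1]]
[[-0.35,0.06,0.01,0.0,0.0,0.0,-1],[-0.36,0.06,0.02,0.0,0.0,0.0,-1],[-0.35,0.06,0.01,0.0,0.0,0.0,-1]]
end [0.4216 0.043  0.1505] [180.    0.   81.1]
```

Emit:
step_arm --pt "0 0 -0.29 0 0 0 -1" --pt "0 0 -0.29 0 0 0 -1" --pt "0 0 -0.29 0 0 0 -1" --pt "0 0 -0.28 0 0 0 -1" --pt "0 0 -0.29 0 0 0 -1" --pt "-0.36 0.08 0.02 0 0 0 -1" --pt "-0.35 0.08 0.02 0 0 0 -1" --pt "-0.36 0.08 0.02 0 0 0 -1"

```text
time_s: 46.5
eef_pos: [0.4256, 0.1483, 0.1539]
tcp_rot: [-179.9, 0.1, 81.2]
force: [-0.3, -1.6, -2.0]
opening: 0.016
finger_force: 25.0
```

Emit:
step_arm --pt "-0.35 0.08 0.01 0 0 0 -1" --pt "-0.36 0.08 0.02 0 0 0 -1" --pt "-0.35 0.08 0.01 0 0 0 -1" --pt "0 0 0 0 0 0 -1" --pt "0 0 0 0 0 0 -1" --pt "0 0 0 0 0 0 -1"

```text
time_s: 47.1
eef_pos: [0.4334, 0.042, 0.15]
tcp_rot: [-179.9, 0.0, 81.3]
force: [0.3, 0.4, -1.4]
opening: 0.0157
finger_force: 25.0
```

```bash
python3 - <<'E'
from ik import *
u=np.array([np.cos(np.radians(-8.9)),np.sin(np.radians(-8.9))]); n=np.array([-u[1],u[0]]); T=np.array([.5793,.0179])+n*.0005
a=grab('top'); cv2.imwrite('pics/g9.png',cv2.resize(a['image'][130:280,190:310,::-1],None,fx=3.5,fy=3.5,interpolation=cv2.INTER_CUBIC))
pre=T-u*.138
go([((*pre,.1228),down(81.1),14)],-1)
E
```

```text
t47.1 pos [0.4334 0.0423 0.15  ] rpy [-179.9    0.    81.3] open0.0154 ff 25.0 F [ 0.3  0.1 -0.7] q [-39.   10.1  31.6 124.8  -7.2  46.8 -11.6]
[[0.0,0.03,0.09,0.0,0.0,0.01,-1],[-0.01,0.03,0.09,-0.01,0.0,0.01,-1],[0.0,0.04,0.09,0.0,0.01,0.0,-1]]
end [0.4431 0.0398 0.123 ] [-180.    -0.    81.1]
```

Emit:
step_arm --pt "0 0.01 0.09 0 0 0.01 -1" --pt "0 0.03 0.09 0 0 0.01 -1" --pt "0 0.04 0.09 0 0 0 -1" --pt "0 0 0 0 0 0 -1" --pt "0 0 0 0 0 0 -1" --pt "0 0 0 0 0 0 -1"

```text
time_s: 47.75
eef_pos: [0.4416, 0.0397, 0.1233]
tcp_rot: [-179.9, 0.1, 81.0]
force: [-0.2, 0.5, -1.5]
opening: 0.0158
finger_force: 25.0
```

```bash
cat > ins.py <<'E'
from ik import *
u=np.array([np.cos(np.radians(-8.9)),np.sin(np.radians(-8.9))]); n=np.array([-u[1],u[0]]); T=np.array([.5793,.0179])+n*.0005
def status():
    s=st(); d=np.array(s['eef_pos'][:2])-T; print('along %.1f lat %.1f mm'%(d@u*1e3,d@n*1e3)); return s
E
python3 - <<'E'
from ins import *
s=status(); a=grab('top'); cv2.imwrite('pics/g9.png',cv2.resize(a['image'][130:260,195:300,::-1],None,fx=4,fy=4,interpolation=cv2.INTER_CUBIC))
go([((*(T-u*.1),.1228),down(81.1),12)],-1)
E
```

```text
t47.8 pos [0.4416 0.0397 0.1233] rpy [-1.799e+02  1.000e-01  8.100e+01] open0.0158 ff 25.0 F [-0.2  0.5 -1.5] q [-37.2  13.7  31.  125.4 -10.2  43.3  -8.5]
along -139.4 lat -0.3 mm
t47.8 pos [0.4417 0.0398 0.1234] rpy [-180.    0.   81.] open0.0159 ff 25.0 F [ 0.1  0.5 -1.4] q [-37.2  13.7  31.  125.4 -10.2  43.3  -8.5]
[[0.0,0.1,0.0,0.0,0.0,0.0,-1],[0.0,0.1,0.0,0.0,0.0,0.0,-1],[0.0,0.1,0.0,0.0,0.0,-0.01,-1],[0.0,0.09,0.01,-0.01,0.0,0.0,-1]]
end [0.4802 0.0337 0.1224] [180.    0.   81.1]
```

View pics/g9.png

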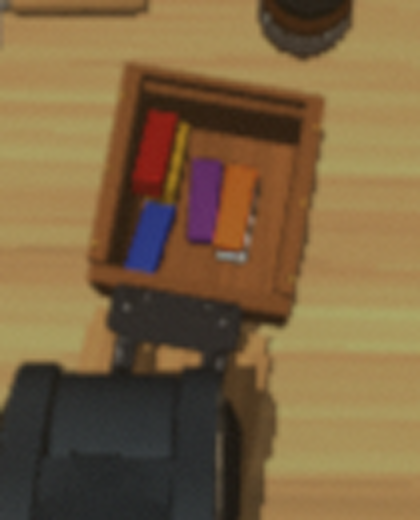

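All six blocks lie low in the box, and the held lid is in front of the near wall, in line with it. Inserting.

Emit:
step_arm --pt "0 0.1 0 0 0 0 -1" --pt "0 0.1 0 0 0 0 -1" --pt "0 0.1 0 0 0 0 -1" --pt "0 0.09 0.01 0 0 0 -1" --pt "0 0 0 0 0 0 -1"

```text
time_s: 48.3
eef_pos: [0.4818, 0.0333, 0.1222]
tcp_rot: [180.0, 0.1, 81.0]
force: [-0.6, 0.5, -1.8]
opening: 0.0157
finger_force: 25.0
```

Emit:
step_arm --pt "0 0.1 0 0 0 0 -1" --pt "0 0.1 0 0 0 0 -1" --pt "0 0 0 0 0 0 -1"

```text
time_s: 48.6
eef_pos: [0.5016, 0.0303, 0.1224]
tcp_rot: [180.0, 0.1, 81.0]
force: [-0.0, -0.1, -1.1]
opening: 0.0159
finger_force: 25.0
```

```bash
python3 -c "
from ins import *
status()"
```

```text
t48.6 pos [0.5016 0.0303 0.1224] rpy [1.8e+02 1.0e-01 8.1e+01] open0.0159 ff 25.0 F [-0.  -0.1 -1.1] q [-33.   19.3  30.3 118.3 -13.4  45.6  -3.7]
along -78.7 lat -0.3 mm
```

Emit:
step_arm --pt "0 0.12 0 0 0 0 -1" --pt "0 0.12 0 0 0 0 -1" --pt "0 0.12 0 0 0 0 -1" --pt "0 0.12 0 0 0 0 -1" --pt "0 0.12 0 0 0 0 -1" --pt "0 0 0 0 0 0 -1"

```text
time_s: 49.2
eef_pos: [0.5611, 0.0207, 0.1222]
tcp_rot: [180.0, 0.1, 81.0]
force: [0.9, 0.6, -1.4]
opening: 0.0156
finger_force: 25.0
```

Emit:
step_arm --pt "0 0.1 0 0 0 0 -1" --pt "0 0.08 0 0 0 0 -1" --pt "0 0 0 0 0 0 -1"

```text
time_s: 49.5
eef_pos: [0.5781, 0.0181, 0.1222]
tcp_rot: [180.0, 0.1, 81.0]
force: [0.1, -0.1, -1.8]
opening: 0.0157
finger_force: 25.0
```

```bash
python3 -c "
from ins import *
status()"
```

```text
t49.5 pos [0.5781 0.0181 0.1222] rpy [1.8e+02 1.0e-01 8.1e+01] open0.0157 ff 25.0 F [ 0.1 -0.1 -1.8] q [-28.2  26.   29.4 108.5 -16.3  49.7   0.3]
along -1.2 lat -0.5 mm
```

Expect to reach home in about 15 mm, so small steps until the force rises.

Emit:
step_arm --pt "0 0.05 0 0 0 0 -1" --pt "0 0.04 0 0 0 0 -1" --pt "0 0 0 0 0 0 -1"

```text
time_s: 49.8
eef_pos: [0.5862, 0.0169, 0.1221]
tcp_rot: [-180.0, 0.0, 81.0]
force: [-1.0, 0.5, -1.2]
opening: 0.016
finger_force: 25.0
```

Emit:
step_arm --pt "0 0.02 0 0 0 0 -1" --pt "0 0.02 0 0 0 0 -1" --pt "0 0 0 0 0 0 -1"

```text
time_s: 50.1
eef_pos: [0.5899, 0.0163, 0.1222]
tcp_rot: [-180.0, 0.0, 81.0]
force: [-1.2, 0.1, -0.9]
opening: 0.0159
finger_force: 25.0
```

Emit:
step_arm --pt "0 0.02 0 0 0 0 -1" --pt "0 0 0 0 0 0 -1" --pt "0 0 0 0 0 0 -1"

```text
time_s: 50.4
eef_pos: [0.5916, 0.016, 0.1221]
tcp_rot: [-179.9, 0.0, 81.0]
force: [0.4, -0.4, -1.8]
opening: 0.0161
finger_force: 25.0
```

```bash
python3 -c "
from ins import *
status()"
```

```text
t50.4 pos [0.5916 0.016  0.1221] rpy [-179.9    0.    81. ] open0.0161 ff 25.0 F [ 0.4 -0.4 -1.8] q [-27.4  27.2  29.2 106.6 -16.7  50.5   0.8]
along 12.5 lat -0.5 mm
```

Emit:
step_arm --pt "0 0.02 0 0 0 0 -1" --pt "0 0 0 0 0 0 -1"

```text
time_s: 50.6
eef_pos: [0.5938, 0.0157, 0.1221]
tcp_rot: [-179.9, 0.0, 81.0]
force: [-0.2, 0.1, -1.5]
opening: 0.0159
finger_force: 25.0
```

Emit:
step_arm --pt "0 0.02 0 0 0 0 -1" --pt "0 0 0 0 0 0 -1"

```text
time_s: 50.8
eef_pos: [0.594, 0.0155, 0.1218]
tcp_rot: [-179.7, 0.1, 81.0]
force: [-5.3, 0.6, 0.3]
opening: 0.0159
finger_force: 25.0
```

Emit:
step_arm --pt "0 0.02 0 0 0 0 -1" --pt "0 0 0 0 0 0 -1"

```text
time_s: 51.0
eef_pos: [0.594, 0.0155, 0.1216]
tcp_rot: [-179.4, 0.0, 81.0]
force: [-9.9, 2.0, 5.6]
opening: 0.016
finger_force: 25.1
```

The lid is against the stop, 15 mm past where it started. Relieving the push, releasing, withdrawing.

Emit:
step_arm --pt "0 -0.03 0 0 0 0 -1" --pt "0 0 0 0 0 0 -1" --pt "0 0 0 0 0 0 -0.3" --pt "0 0 0 0 0 0 0" --pt "0 0 0 0 0 0 0.2" --pt "0 0 0 0 0 0 0.2" --pt "0 0 0 0 0 0 0.2"

```text
time_s: 51.7
eef_pos: [0.5949, 0.0155, 0.1222]
tcp_rot: [-180.0, 0.0, 81.0]
force: [0.2, 0.3, -0.1]
opening: 0.0469
finger_force: 0.0
```

Emit:
step_arm --pt "0 0 -0.2 0 0 0 0.2" --pt "0 0 -0.4 0 0 0 0.2" --pt "0 0 -0.4 0 0 0 0.2" --pt "0.3 -0.4 -0.2 0 0 0 0.2" --pt "0.3 -0.4 0 0 0 0 0.2" --pt "0.4 -0.3 0 0 0 0 0.2" --pt "0.4 0 0 0 0 0 0.2" --pt "0 0 0 0 0 0 0.2"

```text
time_s: 52.5
eef_pos: [0.5097, 0.1757, 0.2408]
tcp_rot: [-180.0, -0.1, 81.6]
force: [-0.3, 0.4, 0.0]
opening: 0.0525
finger_force: 0.0
```

```bash
python3 - <<'E'
from ins import *
st(); a=grab('top','end.png')
b=blobs(a,[0,100,20],[16,255,110],(225,170,265,200),40)[0]; o=onz(a,*b[1],.144)[:2]; print('batten',b[0],b[1],o,'was px [243.05 190.73] at [.5766 .0189]; along shift mm',(o-[.5766,.0189])@u*1e3)
for n,lo,hi in(('red',[0,170,50],[8,255,255]),('orange',[5,195,90],[14,255,255]),('violet',[125,60,40],[170,255,255])): print(n,[(x[0],x[1].round()) for x in blobs(a,lo,hi,(80,120,310,280),20)])
p=blobs(a,[90,40,20],[125,255,255],(290,210,410,320))[0]; e=cv2.fitEllipse(cv2.convexHull(p[3])); print('pot',onz(a,*e[0],.092))
E
```

```text
t52.5 pos [0.5097 0.1757 0.2408] rpy [-1.80e+02 -1.00e-01  8.16e+01] open0.0525 ff 0.0 F [-0.3  0.4  0. ] q [-47.1  13.8  28.6 106.4  -7.6  61.6 -24. ]
batten 130.0 [244.47692308 184.40641026] [0.59269983 0.01569835] was px [243.05 190.73] at [.5766 .0189]; along shift mm 16.401310293804
red []
orange []
violet []
pot [ 0.39577754 -0.27952816  0.092     ]
```

```bash
python3 -c "
from h import *
print(env.hand_in())"
```

```text
the job is handed in; nothing more can be done
None
```

I handed the job in without seeing a verdict: all six blocks are in the box, the lid is pushed home against its stop, and the empty pot stands within about 2 mm of the mat's centre.

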